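Load the slide dryer and start it

TASK

Dry the stained slides: first slide the dryer's door fully open (to the left), set every orange slide tray on the dryer's ledge and push it lengthwise under the clear hood into a bay of its own, right side up and as far as the back stop. When all are in, slide the door fully shut and then flip the red switch on (away from the robot). Leave the other things on the bench as they are.

Things in the scene. Friction and masses are not known exactly. Their poses are not given: they have to be found in the camera images.
- dryer: White slide dryer, fixed to the bench. Origin: on the bench top under the middle of its clear hood's front edge; x points into the bays (away from robot), y left, z up. In mm: flat deck 45 high, x -150 (open ledge, no walls) to the back stop at x 112, y -135 to 135. Hood from x 0 on: underside 79, top 85 high. Control section: box x -20 to 200, y 135 to 370, 85 high; red switch on it.
- bay_right (a point): On the deck at the mouth of the right (dryer y -75 mm) bay (dryer x 0, 45 mm above the bench), axes as the dryer. The three straight bays under the hood are at least 70 mm wide and parted by 5 mm thick steel dividers that start here, 32 mm tall. A tray against the back stop has its near end 8 mm outside this point, 22 mm behind the inner face of the door.
- bay_middle (a point): On the deck at the mouth of the middle (dryer y 0) bay (dryer x 0, 45 mm above the bench), axes as the dryer. The three straight bays under the hood are at least 70 mm wide and parted by 5 mm thick steel dividers that start here, 32 mm tall. A tray against the back stop has its near end 8 mm outside this point, 22 mm behind the inner face of the door.
- bay_left (a point): On the deck at the mouth of the left (dryer y 75 mm) bay (dryer x 0, 45 mm above the bench), axes as the dryer. The three straight bays under the hood are at least 70 mm wide and parted by 5 mm thick steel dividers that start here, 32 mm tall. A tray against the back stop has its near end 8 mm outside this point, 22 mm behind the inner face of the door.
- door (a joint): The sliding door: clear panel 226 mm wide, 6 thick, from 49 to 93 mm above the bench, on a track across the deck at dryer x -33 mm (faces at -36 and -30). Value in m along dryer +y (left): 0 shut, centred before the bays; 0.24 fully open, in front of the control section. About 1.2 N of friction; stays where it is left.
- door_handle (a point): Middle of the top face of the door's blue upright grip, 138 mm above the bench, above the middle of the door. The grip is a block 14 mm thick (dryer x), 30 mm wide (dryer y) and 45 mm tall (from 93 to 138 mm above the bench).
- switch (a joint): The red toggle lever of the dryer, standing on its control section; 0 rad is off (leaning towards the robot, dryer -x), 1.0 rad is on (leaning away, dryer +x). It turns about an axis along dryer y, and stays where it is left.
- switch_tip (a point): Centre of the red ball (26 mm across) at the tip of the toggle lever, 80 mm from the pivot; the pivot is at dryer x 35, y 315, 107 mm above the bench. About 1 N at the ball moves it; the ball moves about 77 mm along dryer +x from off to on.
- tray1: Orange slide tray with glass slides lying in its top face: a solid block 120 mm long (its x), 56 mm wide (its y), 24 mm tall, about 0.18 kg. Origin: centre of its underside. Either end may go first. May be absent (None at the start).
- tray2: Orange slide tray with glass slides lying in its top face: a solid block 120 mm long (its x), 56 mm wide (its y), 24 mm tall, about 0.18 kg. Origin: centre of its underside. Either end may go first. May be absent (None at the start).
- tray3: Orange slide tray with glass slides lying in its top face: a solid block 120 mm long (its x), 56 mm wide (its y), 24 mm tall, about 0.18 kg. Origin: centre of its underside. Either end may go first. May be absent (None at the start).
- oil_bottle: Bystander: a small amber bottle with a green label, 52 mm across, 100 mm tall. Origin: centre of its underside. Leave it alone.
- beaker: Bystander: a glass beaker, 72 mm across, 90 mm tall. Origin: centre of its underside. Leave it alone.
- petri_dish: Bystander: a clear closed petri dish, 90 mm across, 18 mm tall. Origin: centre of its underside. Leave it alone.
- slide_box: Bystander: a closed blue slide box, 100 x 170 x 36 mm. Origin: centre of its underside. Leave it alone.
- stain_bottle: Bystander: a white bottle with a red cap, 60 mm across, 140 mm tall. Origin: centre of its underside. Leave it alone.
- reagent_jar: Bystander: an amber jar, 70 mm across, 90 mm tall. Origin: centre of its underside. Leave it alone.
- filter_carton: Bystander: a cardboard carton, 90 x 90 x 50 mm. Origin: centre of its underside. Leave it alone.
There are look-alikes about, which are no part of the job. What is shaped like the tray1 but green is not meant.

How it is judged:
On the way, in this order (a step that is already met when the one before it is completed fails the run):
1. the door is slid open (value of joint door above 0.215 m), for 0.2 s.
2. every tray is in a bay under the hood, clear of the door (x of each of tray1, tray2, tray3 in the frame of dryer above 0.03 m and y of tray1 in the frame of dryer between -0.115 and 0.115 m and z of tray1 in the frame of dryer between 0.035 and 0.056 m and angle between each of tray1, tray2, tray3's own z axis and vertical below 0.2 rad and y of tray2 in the frame of dryer between -0.115 and 0.115 m and z of tray2 in the frame of dryer between 0.035 and 0.056 m and y of tray3 in the frame of dryer between -0.115 and 0.115 m and z of tray3 in the frame of dryer between 0.035 and 0.056 m and value of joint door above 0.12 m), for 0.2 s.
3. the door is shut (value of joint door below 0.008 m), for 0.2 s.
4. the switch is flipped on (value of joint switch above 0.8 rad), for 0.2 s.
At the end, for the whole second after the job is handed in: Every tray present lies right side up on the deck in a bay under the hood, wholly behind the door line (origin at least 30 mm past the hood's front edge; 52 mm when against the back stop), at rest; the door is shut (within 8 mm) and the switch is on (past 0.8 of 1.0 rad) (x of each of tray1, tray2, tray3 in the frame of dryer above 0.03 m and y of tray1 in the frame of dryer between -0.115 and 0.115 m and z of tray1 in the frame of dryer between 0.035 and 0.056 m and angle between each of tray1, tray2, tray3's own z axis and vertical below 0.2 rad and y of tray2 in the frame of dryer between -0.115 and 0.115 m and z of tray2 in the frame of dryer between 0.035 and 0.056 m and y of tray3 in the frame of dryer between -0.115 and 0.115 m and z of tray3 in the frame of dryer between 0.035 and 0.056 m and value of joint door below 0.008 m and value of joint switch above 0.8 rad and linear speed of each of tray1, tray2, tray3 below 0.02 m/s); the robot touches nothing.
It fails at once if a bystander (bottle, beaker, dish, box, jar or carton) shifted more than 60 mm or tipped over (distance of any of oil_bottle, beaker, petri_dish, slide_box, stain_bottle, reagent_jar, filter_carton from where it was at the start of the episode above 0.06 m or angle between any of oil_bottle, beaker, petri_dish, slide_box, stain_bottle, reagent_jar, filter_carton's own z axis and vertical above 0.5 rad).
Of tray1, tray2, tray3 only 2 to 3 are there at a start; the rules pass over those that are not, and their reading is None.
At some moment in a run one of tray1, tray2, tray3 may be knocked a few centimetres aside while the robot is not near it.
Once in a run the grip may slacken for a moment while it holds something.
It also fails if it takes over 210 s, if anything falls off the work surface, if the arm or the gripper's body presses on something with over 40 N, if the wrist force passes 120 N, or if a joint passes its speed limit or range.

ROBOT

A 6-joint arm with a two-finger parallel gripper is mounted at the origin on the work surface. World frame = base frame: x ahead of the robot, y to its left, z up, the work surface at z = 0. Lengths are in m, angles in rad, forces in N, time in s.
With the tool pointing down it reaches from about 0.35 to 0.975 m from the base axis. Payload 4.9 kg.
Tool frame: the origin (TCP) lies on the centre line of the jaws, within the pads' length; the fingertips stand 25 mm ahead of it and the grasp point (between the pads) lies 6 mm ahead of it; z points along the fingers, y is the direction in which the jaws open and shut (so a half turn about z gives the same grasp; the last joint's range is limited). The gripper opens to 85 mm and grips with 20 to 120 N. Pads are 22 mm wide; open, the fingers measure 114 mm over their backs; the gripper's body (76 mm by 85 mm) begins 54 mm behind the grasp point. The pads swing forward as they close: fully open they stand 13 mm farther back than shut.
Start: joints at [1.207, 0.053, 1.613, -0, 1.476, -0.119], TCP at [0.151, 0.606, 0.22] pointing down, gripper open.
Joint ranges: [-3.01, 3.01], [-1.01, 2.22], [0.06, 2.58], [-1.02, 4.17], [0.09, 2.62], [-3.14, 3.14]. Speed limits (rad/s): [2.57, 2.57, 3.14, 3.14, 3.14, 3.14].

INTERFACE

Orientations are given as a rotation vector (axis times angle).
In Python, from workcell import arm gives the robot as it stands. Calls block until the motion is done:
- arm.move_to(position, orientation): joint-space move of the TCP to a pose.
- arm.movel(position, max_speed=0.15, orientation=None): straight line of the TCP; orientation=None keeps the orientation; max_speed is the mean speed in m/s.
- arm.goto_joints(angles): joint-space move.
- arm.command_gripper(opening, force=None): finger opening in m; force is the grip in N (None keeps the last); returns when the fingers have stopped.
- arm.pause(seconds).
- arm.ik(position, orientation): joint angles nearest the present ones, or None.
- arm.read_state(): the state.
- arm.snapshot(name): name is "scene" or "side" or "wrist"; returns the picture (384x512x3 uint8, red, green, blue); there is no depth.
- arm.calibration(name): a dict with "intrinsics" (3x3 intrinsics, pixels), "position" and "orientation" of the camera in the world. Camera axes: x right, y up, looking along -z (the intrinsics and any distortion apply to the point x, -y, -z); pixel columns grow to the right and rows downward; lengths in m; the calibration is good to about 2 mm. The wrist camera is an equidistant fisheye: a pixel r from the principal point sees the ray r / f radians off the axis. A picture is of the moment at which its call begins: read the wrist's pose just before it. calibration takes no time and is no camera call; for the wrist camera it gives the pose at the moment of the call.
A pose or a line that the arm cannot do raises arm.PlanningError and nothing moves.
- arm.sign_off(): hands the job in, once; it reports no verdict.
The state is a dict: "time": time; "qpos": joint angles; "dq": joint speeds; "joint_efforts": joint torques, N m; "ee_pos": TCP position; "tool_rot": TCP orientation; "ft_force": force on the tool from outside, world axes, zero at the start; "moment": the same for the moment, N m; "width": finger opening in m.
Only numpy, scipy, OpenCV 4.12 (cv2) and the standard library are available. Lean on these libraries where they do the work, as an engineer would, in place of code of your own. Each camera call takes 0.05 s, during which the arm holds its last target.

## Working session

There is one attempt and no reset: what is moved stays moved. The work goes in short steps, each a Python script; the robot and the scene stay as the last script left them, time stands still between calls to the robot, and variables do not carry over. Pictures are saved under pics/ and viewed, and the job is handed in when it is done.

```bash
ls; mkdir -p pics; python3 - <<'E'
from workcell import arm
import cv2
for n in ("scene","side","wrist"):
    c=arm.calibration(n); im=arm.snapshot(n)
    print(n,{k:getattr(v,'tolist',lambda:v)() for k,v in c.items()})
    cv2.imwrite(f"pics/{n}0.png",cv2.resize(im[:,:,::-1],(800,600),interpolation=cv2.INTER_CUBIC))
print(arm.read_state())
E
```

```text
pics
scene {'intrinsics': [[347.3622542299473, 0.0, 252.02953100408973], [0.0, 347.3622542299473, 191.79287222049007], [0.0, 0.0, 1.0]], 'position': [1.2069137418053133, -0.23659810332533607, 1.1866223229474933], 'orientation': [0.5549793330220012, 0.4179292802571404, 1.2311819743644044]}
side {'intrinsics': [[370.06598616902176, 0.0, 260.0150546606716], [0.0, 370.06598616902176, 183.6549766186311], [0.0, 0.0, 1.0]], 'position': [0.2820116153233833, 1.012646873392509, 1.123000973772818], 'orientation': [0.1123763483360316, -1.184806771297668, -2.7146264582691675]}
wrist {'intrinsics': [[297.3186396354542, 0.0, 257.7749926942104], [0.0, 297.3186396354542, 193.33653140778506], [0.0, 0.0, 1.0]], 'position': [0.07464851262583197, 0.6251479231266809, 0.3729055577067306], 'orientation': [-0.2695355145215465, -0.20829185575512352, 1.3143130088497927]}
{'time': 0.15, 'qpos': array([ 1.20700896e+00,  5.32684922e-02,  1.61396164e+00,  6.13345770e-06,
        1.47605119e+00, -1.19019790e-01]), 'dq': array([-0.00094357, -0.00144002, -0.00418132, -0.0025879 ,  0.00255975,
        0.00216958]), 'joint_efforts': array([ 2.56581816e-04, -3.94242489e+01, -3.70721948e+01, -8.58906537e-05,
        4.65490957e-03,  4.61347781e-05]), 'ee_pos': array([0.15128332, 0.60588711, 0.21941637]), 'tool_rot': array([-3.83471726e-01, -3.11768722e+00,  2.57301420e-03]), 'ft_force': array([ 0.09087483,  0.98101029, -0.07771768]), 'moment': array([-0.00595098, -0.0073632 , -0.03260698]), 'width': 0.08523661159070946}
```

View pics/scene0.png

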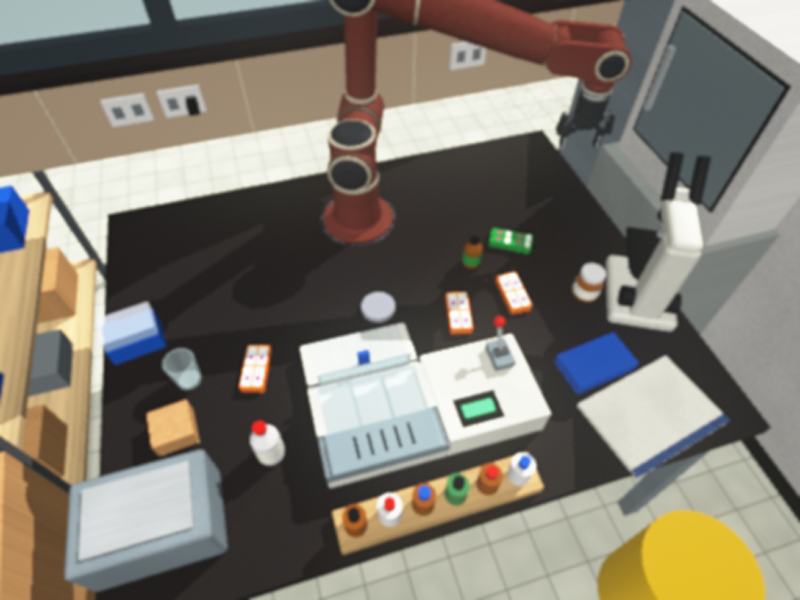

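View pics/side0.png

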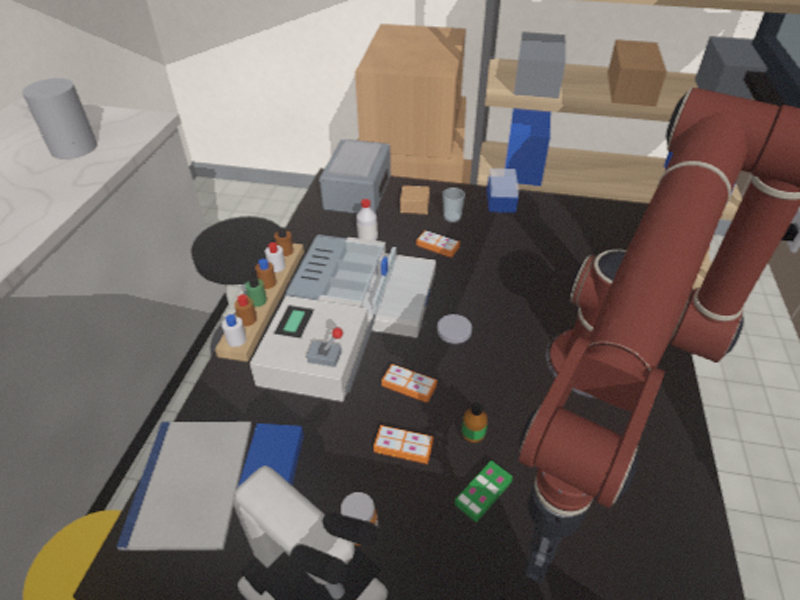

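View pics/wrist0.png

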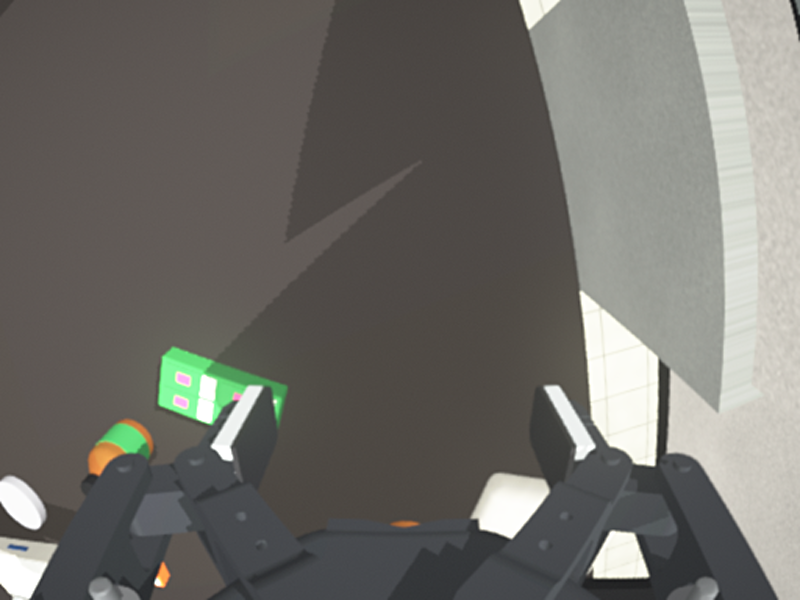

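The three orange trays in the scene view are at about (256,368), (459,312) and (514,292). The green one at (511,240) is the look-alike. I'll enlarge these to measure them.

```bash
cat > h.py <<'E'
import numpy as np, cv2
from workcell import arm
from scipy.spatial.transform import Rotation as R
def ray(cal,u,v,fish=False):
    K=cal["intrinsics"]; x=(u-K[0,2])/K[0,0]; y=(v-K[1,2])/K[1,1]
    if fish:
        r=np.hypot(x,y); s=np.sin(r)/r if r>1e-9 else 1; d=np.array([x*s,-y*s,-np.cos(r)])
    else: d=np.array([x,-y,-1.])
    return R.from_rotvec(cal["orientation"]).apply(d)
def pt(cal,u,v,z,fish=False):
    d=ray(cal,u,v,fish); p=np.array(cal["position"]); return p+d*(z-p[2])/d[2]
def proj(cal,P,fish=False):
    P=np.atleast_2d(P); q=R.from_rotvec(cal["orientation"]).inv().apply(P-np.array(cal["position"])); K=cal["intrinsics"]
    x,y,z=q[:,0],-q[:,1],-q[:,2]
    if fish:
        r=np.hypot(x,y); th=np.arctan2(r,z); s=th/np.maximum(r,1e-9); a,b=x*s,y*s
    else: a,b=x/z,y/z
    return np.c_[K[0,0]*a+K[0,2],K[1,1]*b+K[1,2]]
def crop(im,u0,v0,u1,v1,name,s=None):
    s=s or min(800/(u1-u0),600/(v1-v0))
    c=im[v0:v1,u0:u1,::-1]; cv2.imwrite(name,cv2.resize(c,None,fx=s,fy=s,interpolation=cv2.INTER_CUBIC)); return s
def down(yaw): # tool z down, jaw (tool y) at world angle yaw+90 ; tool x along yaw
    x=np.array([np.cos(yaw),np.sin(yaw),0]); z=np.array([0,0,-1.]); return R.from_matrix(np.c_[x,np.cross(z,x),z]).as_rotvec()
E
python3 - <<'E'
from h import *
im=arm.snapshot("scene"); print(crop(im,260,140,360,215,"pics/trL.png"))
print(crop(im,140,200,220,260,"pics/trR.png"))
print(crop(im,180,200,360,320,"pics/dry.png",4.4))
im=arm.snapshot("side"); print(crop(im,150,140,310,260,"pics/sdry.png"))
E
```

```text
8.0
10.0
4.4
5.0
```

View pics/trL.png

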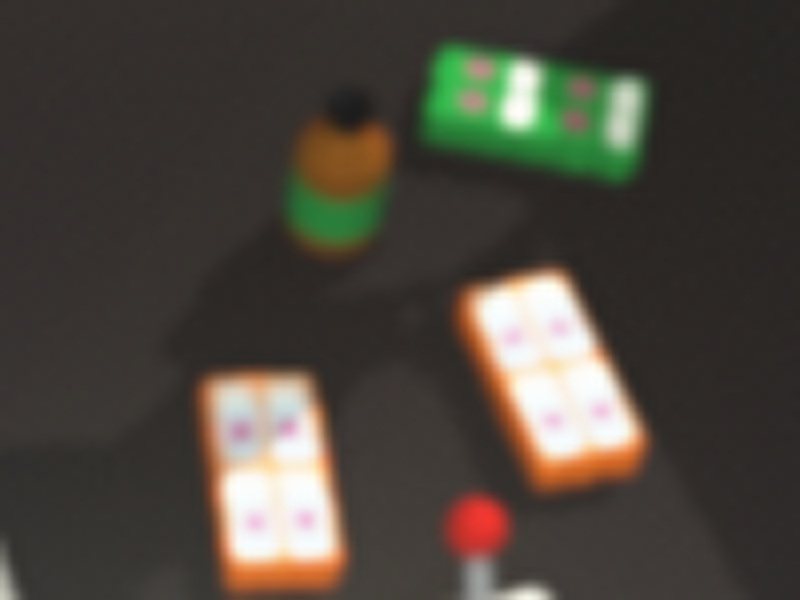

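View pics/trR.png

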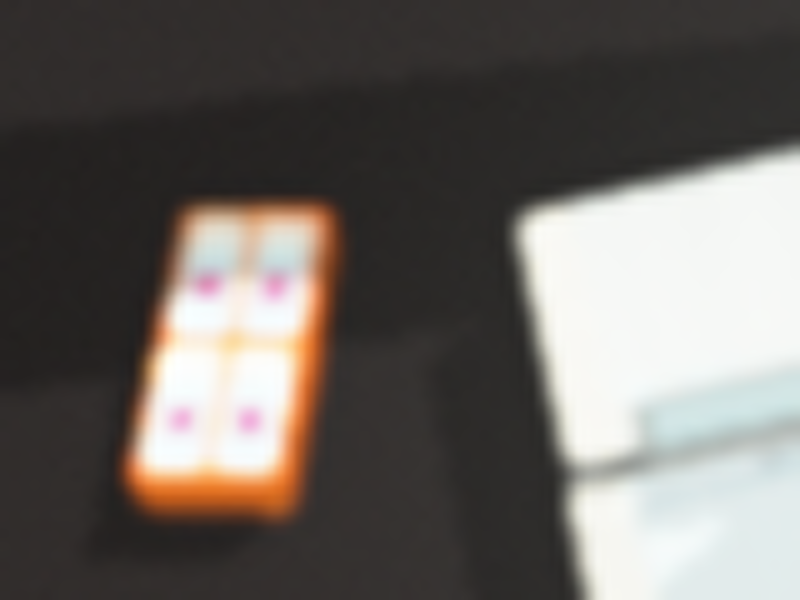

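View pics/dry.png

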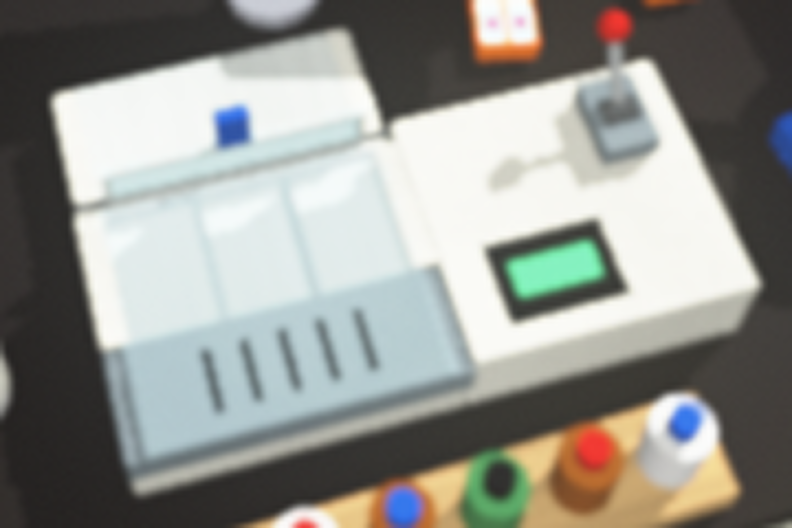

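View pics/sdry.png

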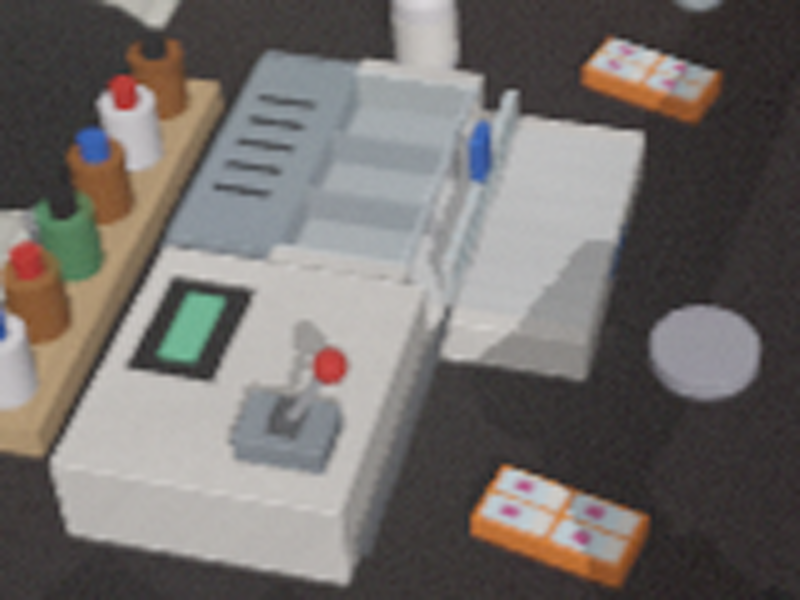

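```bash
cat > fit.py <<'E'
from h import *
from scipy.optimize import least_squares
S=arm.calibration("scene"); D=arm.calibration("side")
def fit(model,obs,x0):
    # model: Nx3 local ; obs list of (cal, idx, u,v)
    def T(p):
        c,s=np.cos(p[2]),np.sin(p[2]); return np.c_[p[0]+c*model[:,0]-s*model[:,1],p[1]+s*model[:,0]+c*model[:,1],model[:,2]]
    f=lambda p:np.concatenate([proj(cal,T(p)[i:i+1])[0]-[u,v] for cal,i,u,v in obs])
    r=least_squares(f,x0); return r.x,r.fun.reshape(-1,2)
tray=np.array([[60,28,24],[60,-28,24],[-60,-28,24],[-60,28,24.]])/1000
E
python3 - <<'E'
from fit import *
M=np.array([[-150,-135,45],[-150,135,45],[-20,135,85],[-20,370,85],[200,370,85],[0,0,138]])/1000.
M[5,0]=-.033
s=lambda u,v:(180+u/4.4-.4,200+v/4.4-.4); d=lambda u,v:(150+u/5-.4,140+v/5-.4)
o=[(S,0,*s(52,95)),(S,1,*s(348,30)),(S,2,*s(392,122)),(S,3,*s(652,60)),(S,4,*s(760,284)),(S,5,*s(233,110)),
(D,0,*d(643,132)),(D,1,*d(598,325)),(D,2,*d(425,288)),(D,3,*d(352,490)),(D,4,*d(58,464)),(D,5,*d(481,125))]
print(fit(M,o,[.7,0,0]))
k=lambda u,v:(260+u/8-.45,140+v/8-.45)
q=lambda u,v:(140+u/10-.45,200+v/10-.45)
A=[k(203,380),k(313,375),k(344,555),k(222,565)]
B=[k(465,290),k(562,270),k(645,440),k(535,462)]
C=[q(182,208),q(335,208),q(300,490),q(130,473)]
As=[d(620,570),d(650,517),d(500,468),d(472,518)]
Cs=[d(697,108),d(720,72),d(607,38),d(583,72)]
for n,X,Y in (("A",A,As),("B",B,[]),("C",C,Cs)):
    print(n,[pt(S,*p,.024)[:2].round(4).tolist() for p in X],[pt(D,*p,.024)[:2].round(4).tolist() for p in Y])
k2=[pt(S,*k(x,y),0.009) for x,y in((430,95),(630,130))];print("green",k2)
E
```

```text
(array([ 0.59618981, -0.12875865, -0.0111924 ]), array([[-0.93192493,  0.36670866],
       [-1.45292191, -0.74889975],
       [-1.35681765, -0.14140223],
       [-1.55825428, -0.76479602],
       [-0.50202627, -0.51771044],
       [-2.3155723 ,  0.80385187],
       [ 0.17883191, -0.40273271],
       [-2.11095809,  3.5927497 ],
       [ 0.52771919, -0.7982371 ],
       [-1.63547595,  4.89785015],
       [-1.53694729,  0.18242136],
       [ 0.00721623,  0.61951991]]))
A [[0.3756, 0.1534], [0.3894, 0.2105], [0.5021, 0.1833], [0.49, 0.1221]] [[0.3875, 0.2062], [0.3736, 0.1544], [0.4931, 0.1301], [0.5034, 0.1809]]
B [[0.3583, 0.311], [0.3605, 0.3673], [0.4797, 0.3605], [0.4762, 0.2997]] []
C [[0.3876, -0.3857], [0.4051, -0.3277], [0.5258, -0.3595], [0.5003, -0.4196]] [[0.4041, -0.328], [0.3899, -0.3861], [0.505, -0.4178], [0.5184, -0.3607]]
green [array([0.204586  , 0.35708075, 0.009     ]), array([0.26378709, 0.45662092, 0.009     ])]
```

```bash
cat >> fit.py <<'E'
def boxl(x0,x1,y0,y1,z0,z1):
    P=[(x,y,z) for x in(x0,x1) for y in(y0,y1) for z in(z0,z1)]
    return [(P[a],P[b]) for a,b in((0,1),(2,3),(4,5),(6,7),(0,2),(1,3),(4,6),(5,7),(0,4),(1,5),(2,6),(3,7))]
def overlay(name,pose,boxes,u0,v0,u1,v1,out,fish=False,im=None,cal=None):
    cal=cal or arm.calibration(name)
    im=arm.snapshot(name) if im is None else im
    s=min(800/(u1-u0),600/(v1-v0))
    c=cv2.resize(im[v0:v1,u0:u1,::-1],None,fx=s,fy=s,interpolation=cv2.INTER_CUBIC)
    co,si=np.cos(pose[2]),np.sin(pose[2])
    for b in boxes:
        for a,e in boxl(*[q/1000 for q in b]):
            t=np.linspace(0,1,8)[:,None]; L=np.array(a)*(1-t)+np.array(e)*t
            L=np.c_[pose[0]+co*L[:,0]-si*L[:,1],pose[1]+si*L[:,0]+co*L[:,1],L[:,2]]
            q=((proj(cal,L,fish)+.5-[u0,v0])*s)
            cv2.polylines(c,[np.int32(q*8)],False,(0,0,255),1,cv2.LINE_AA,3)
    cv2.imwrite(out,c)
DRY=[(-150,112,-135,135,0,45),(-20,200,135,370,0,85),(-40,-26,-15,15,93,138),(-36,-30,-113,113,49,93)]
E
python3 - <<'E'
from fit import *
p=[0.5962,-.1288,-.0112]
overlay("scene",p,DRY,185,200,355,320,"pics/o1.png")
overlay("side",p,DRY,150,140,310,260,"pics/o2.png")
im=arm.snapshot("side"); print(crop(im,220,220,320,295,"pics/sB.png"))
E
```

```text
8.0
```

View pics/o1.png

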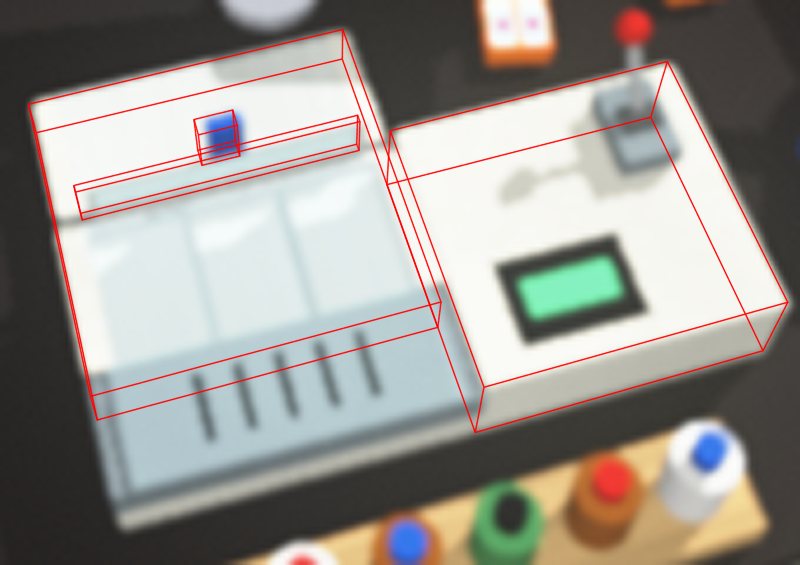

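View pics/o2.png

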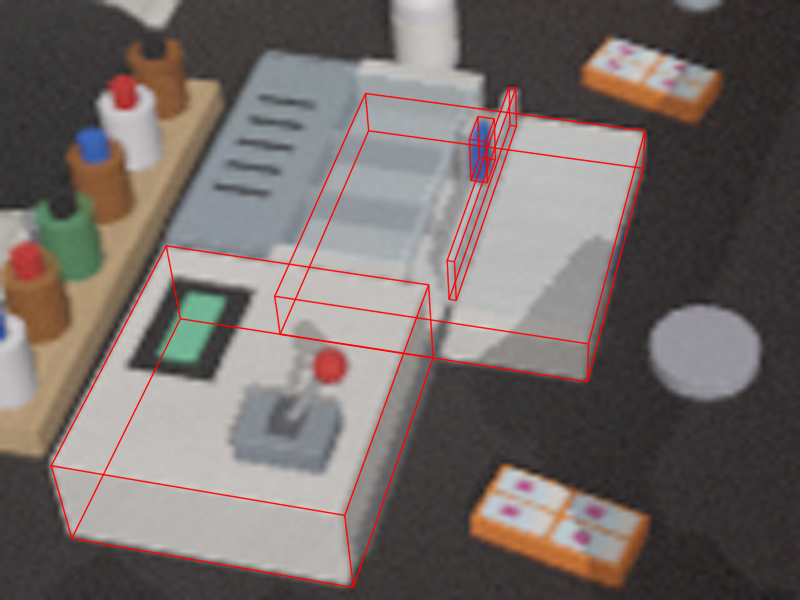

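View pics/sB.png

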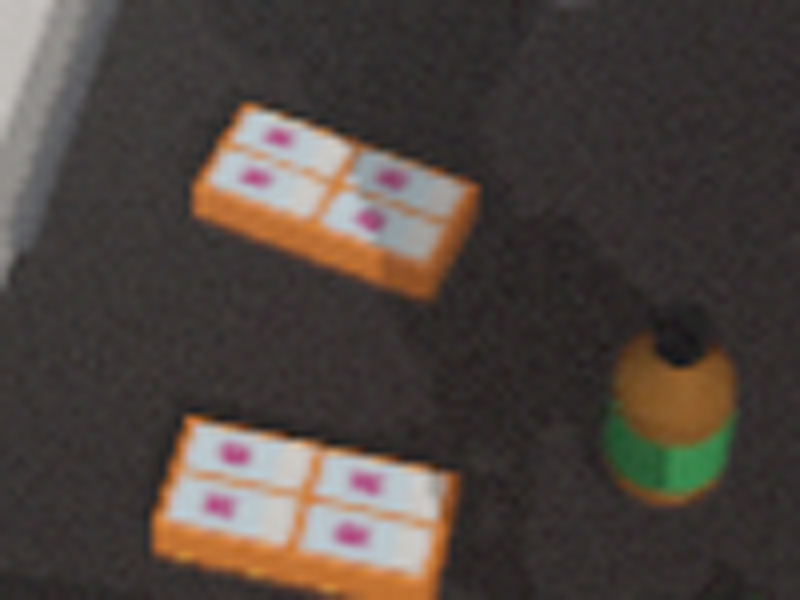

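```bash
cat >> fit.py <<'E'
P=np.array([0.5962,-.1288,-.0112])
def dw(x,y,z,p=None):
    p=P if p is None else p; c,s=np.cos(p[2]),np.sin(p[2]); x/=1000;y/=1000
    return np.array([p[0]+c*x-s*y,p[1]+s*x+c*y,z/1000])
def wd(w,p=None):
    p=P if p is None else p; c,s=np.cos(p[2]),np.sin(p[2]); d=np.array(w[:2])-p[:2]
    return np.array([c*d[0]+s*d[1],-s*d[0]+c*d[1],w[2]])*1000
def st():
    s=arm.read_state(); return round(s["time"],2),s["ee_pos"].round(4).tolist(),s["ft_force"].round(2).tolist(),round(s["width"],4)
YAW=np.pi
E
python3 - <<'E'
from fit import *
d=lambda u,v:(150+u/5-.4,140+v/5-.4)
s=lambda u,v:(180+u/4.4-.4,200+v/4.4-.4)
M=np.array([[-150,-135,45],[-150,135,45],[-20,135,85],[-20,370,85],[200,370,85]])/1000.
o=[(S,0,*s(52,95)),(S,1,*s(348,30)),(S,2,*s(392,122)),(S,3,*s(652,60)),(S,4,*s(760,284)),(D,0,*d(643,132)),(D,2,*d(425,288)),(D,4,*d(58,464))]
print(fit(M,o,[.6,-.13,0])[0])
print(arm.ik(dw(-70,-60,300),down(np.pi+P[2])), arm.ik(dw(-70,-60,300),down(P[2])))
arm.move_to(dw(-70,-40,300),down(np.pi+P[2])); arm.command_gripper(0.0,30)
print(st())
cal=arm.calibration("wrist"); im=arm.snapshot("wrist")
np.savez("w1.npz",im=im,**cal)
overlay("wrist",P,DRY,0,0,512,384,"pics/w1.png",True,im,cal)
E
```

```text
[ 0.59617787 -0.1259657  -0.01658446]
[-0.47690099 -0.14169077  1.6700299   0.          1.61325352 -2.03649731] [-4.76900987e-01 -1.41690767e-01  1.67002990e+00 -8.88178420e-16
  1.61325352e+00  1.10509534e+00]
(4.2, [0.5257, -0.168, 0.3], [1.01, -0.61, 0.28], -0.0001)
```

View pics/w1.png

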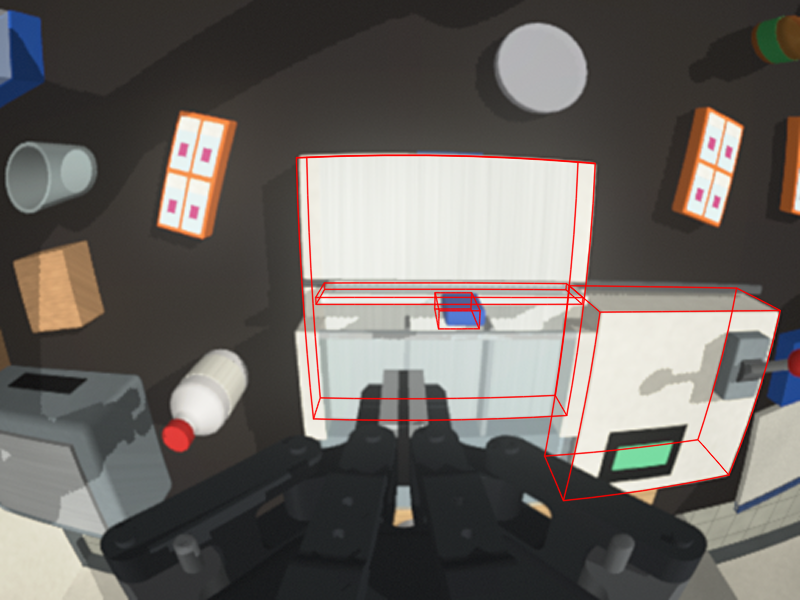

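```bash
python3 - <<'E'
from fit import *
z=np.load("w1.npz"); cal={k:z[k] for k in z if k!="im"}
for i,p in enumerate(([.5962,-.1288,-.0112],[.5962,-.126,-.0166])):
  overlay("wrist",np.array(p),DRY,180,90,510,330,f"pics/w1{i}.png",True,z["im"],cal)
E
```

```text
(no output)
```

View pics/w10.png

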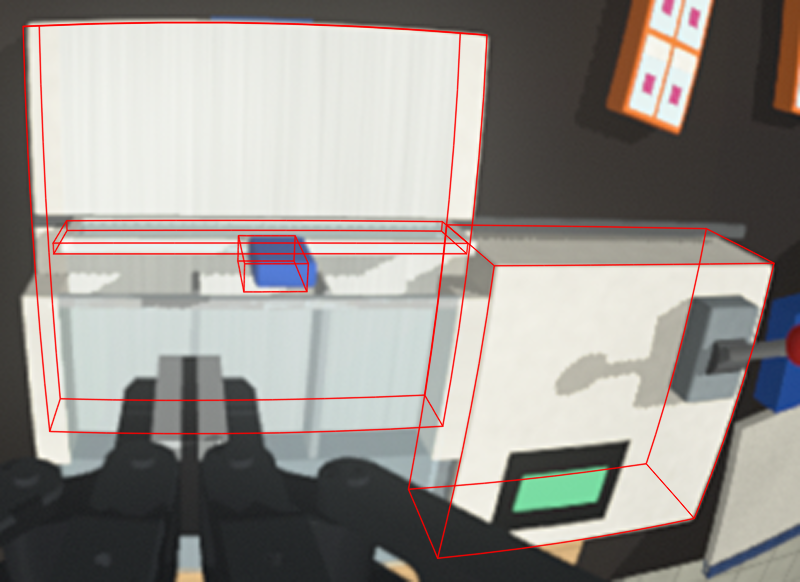

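View pics/w11.png

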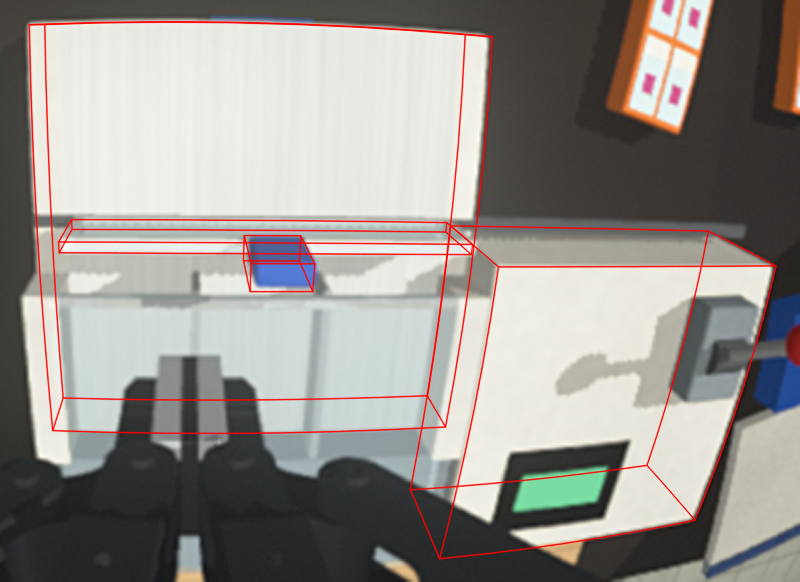

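The dryer pose fits to within about 2 mm. The door handle sits about 5 mm left of shut. Next I'll push the door open from the handle's right side.

```bash
python3 - <<'E'
from fit import *
o=down(np.pi+P[2])
arm.move_to(dw(-33,-60,180),o); arm.movel(dw(-33,-60,131),0.1)
f0=arm.read_state()["ft_force"]
y=-60; log=[]
while y<225:
    y+= 8 if y<180 else 4
    arm.movel(dw(-33,y,131),0.12)
    f=arm.read_state()["ft_force"]-f0; log.append((y,round(float(f[1]),1)))
    if abs(f[1])>7: break
print(log,st())
arm.movel(dw(-33,y-6,131),0.1); arm.movel(dw(-33,y-6,300),0.25)
im=arm.snapshot("side"); crop(im,150,140,310,260,"pics/d1.png")
im=arm.snapshot("scene"); crop(im,140,130,372,304,"pics/d2.png")
E
```

```text
[(-52, 0.1), (-44, -1.4), (-36, -0.4), (-28, -0.2), (-20, 0.0), (-12, -0.6), (-4, -0.9), (4, 0.1), (12, 0.4), (20, 0.5), (28, -1.1), (36, 0.3), (44, -0.1), (52, -0.3), (60, 0.2), (68, -0.7), (76, 0.2), (84, -0.6), (92, 0.6), (100, -1.0), (108, -0.4), (116, -0.0), (124, -0.5), (132, -0.1), (140, 0.0), (148, -0.0), (156, -0.4), (164, -0.7), (172, -0.2), (180, -0.4), (184, 0.1), (188, -0.4), (192, -0.5), (196, 0.4), (200, 0.2), (204, -1.0), (208, -0.1), (212, -0.4), (216, -0.4), (220, 0.7), (224, 0.2), (228, 0.8)] (15.97, [0.5658, 0.0998, 0.131], [-0.43, 1.03, 0.57], -0.0002)
```

View pics/d1.png

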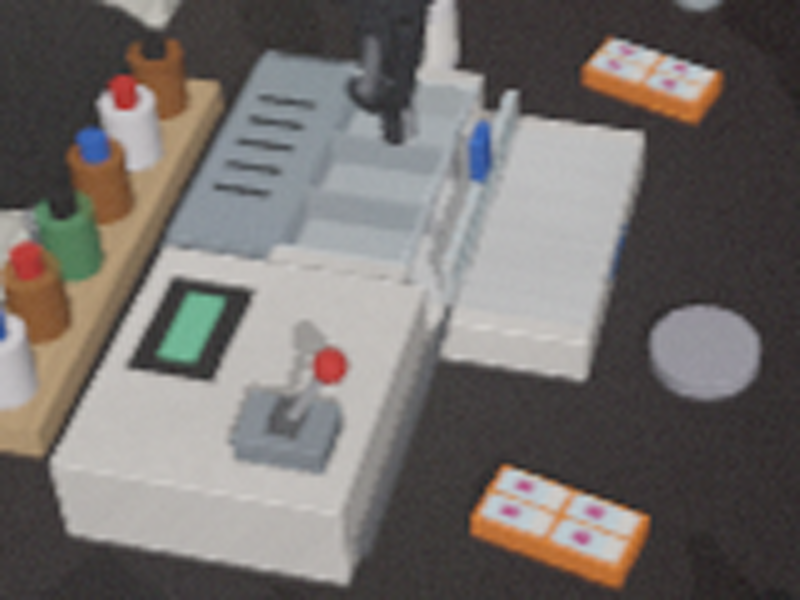

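View pics/d2.png

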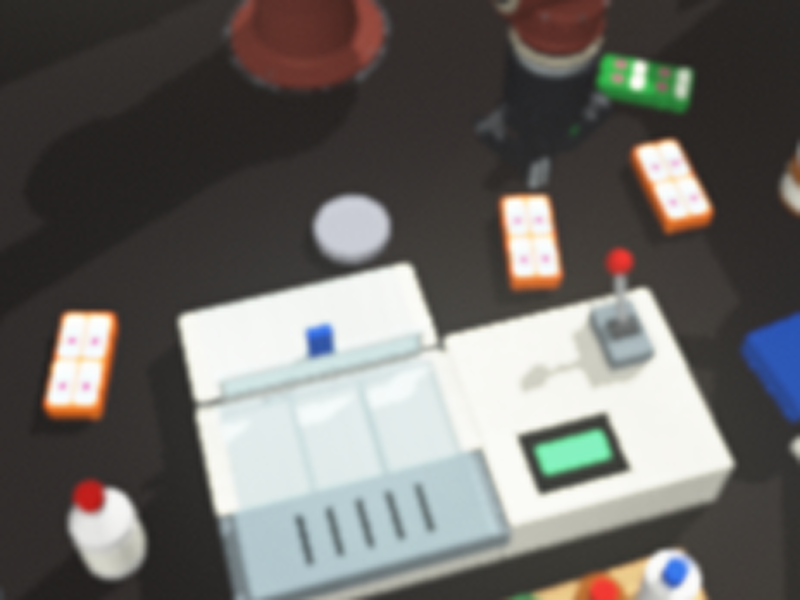

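The door hasn't moved, so the fingers missed the handle. I'll check where the fingertips really are relative to the handle.

```bash
python3 - <<'E'
from fit import *
z=np.load("w1.npz"); cal={k:z[k] for k in z if k!="im"}
for dz in (0,25,40): print(dz,proj(cal,[[.5257,-.168,.3-dz/1000]],True), (proj(cal,[[.5257,-.168,.3-dz/1000]],True)-[180,90])*800/330)
print(cal["position"])
s=arm.read_state(); print(s["ee_pos"],s["tool_rot"],down(np.pi+P[2]))
cal=arm.calibration("wrist"); im=arm.snapshot("wrist"); cv2.imwrite("pics/w2.png",cv2.resize(im[:,:,::-1],(800,600)))
for dz in (0,25): print((proj(cal,[s["ee_pos"]-[0,0,dz/1000]],True)*800/512))
print(proj(S,[s["ee_pos"]-[0,0,.025]]),proj(D,[s["ee_pos"]-[0,0,.025]]))
E
```

```text
0 [[258.26959672 240.47773593]] [[189.74447689 364.79451133]]
25 [[258.20773    223.05682042]] [[189.59449696 322.56198891]]
40 [[258.17680146 214.42581402]] [[189.51951868 301.63833703]]
[ 0.44665906 -0.16739786  0.45361716]
[0.56454422 0.09348938 0.29683439] [-1.75886947e-02 -3.13657704e+00  3.95427146e-04] [0.01759283 3.14154339 0.        ]
[[403.39398078 375.89976194]]
[[403.32818601 348.93458606]]
[[292.69370726 188.10955735]] [[230.40134024 175.9960688 ]]
```

View pics/w2.png

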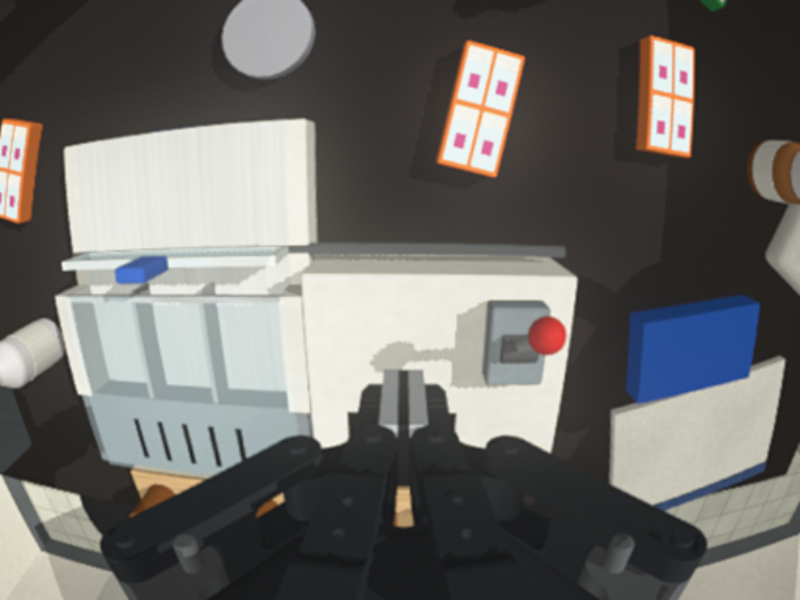

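```bash
python3 - <<'E'
from fit import *
s=arm.read_state(); print(s["ee_pos"])
a=arm.snapshot("scene"); b=arm.snapshot("side")
def loc(cal):
    u,v=proj(cal,[s["ee_pos"]])[0]; return int(u)-40,int(v)-30
for im,cal,n in((a,S,"t1"),(b,D,"t2")):
    u,v=loc(cal); print(n,u,v,crop(im,u,v,u+80,v+60,f"pics/{n}.png"))
    I=cv2.imread(f"pics/{n}.png")
    for dz in(0,.025):
        q=(proj(cal,[s["ee_pos"]-[0,0,dz]])[0]+.5-[u,v])*10; cv2.circle(I,(int(q[0]),int(q[1])),5,(0,255,0),1)
    cv2.imwrite(f"pics/{n}.png",I)
A=cv2.imread("pics/t1.png");B=cv2.imread("pics/t2.png"); cv2.imwrite("pics/t12.png",cv2.resize(np.hstack([A,B]),None,fx=.5,fy=.5))
E
```

```text
[0.56461437 0.09351289 0.29697674]
t1 253 153 10.0
t2 189 140 10.0
```

View pics/t12.png

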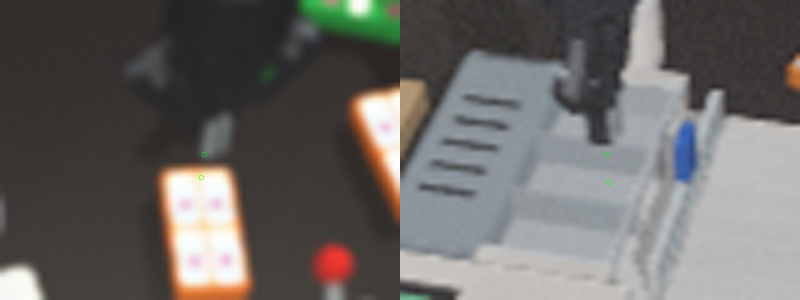

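All three cameras show the closed fingertips close to the TCP, not 25 mm ahead of it. I'll settle this by gently touching the ledge, whose height is known to be 45 mm.

```bash
python3 - <<'E'
from fit import *
o=down(np.pi+P[2])
arm.move_to(dw(-90,40,110),o); arm.pause(.2); f0=arm.read_state()["ft_force"]; print(st())
log=[]
z=86
while z>40:
    z-=3; arm.movel(dw(-90,40,z),0.06); s=arm.read_state(); f=s["ft_force"]-f0
    log.append((z,round(s["ee_pos"][2]*1e3,1),round(float(f[2]),1)))
    if f[2]>5: break
print(log); 
im=arm.snapshot("side"); crop(im,150,140,310,260,"pics/p1.png")
arm.movel(dw(-90,40,z+15),0.1);arm.pause(.2); print(st(),dw(-90,40,z+15))
E
```

```text
(18.54, [0.508, -0.0873, 0.1115], [0.61, -1.12, 0.53], 0.0002)
[(83, np.float64(82.6), -1.1), (80, np.float64(80.1), -0.0), (77, np.float64(76.8), -1.2), (74, np.float64(73.7), -0.5), (71, np.float64(70.7), -0.3), (68, np.float64(67.7), -0.4), (65, np.float64(64.7), -0.4), (62, np.float64(61.7), -0.4), (59, np.float64(58.7), -1.0), (56, np.float64(55.7), -0.4), (53, np.float64(52.7), -1.3), (50, np.float64(49.7), -0.9), (47, np.float64(46.7), -0.3), (44, np.float64(43.7), -0.7), (41, np.float64(40.7), -0.4), (38, np.float64(37.7), -0.3)]
(23.44, [0.5063, -0.0877, 0.0526], [-0.42, 0.9, 0.69], 0.0001) [ 0.50665364 -0.08779453  0.053     ]
```

View pics/p1.png

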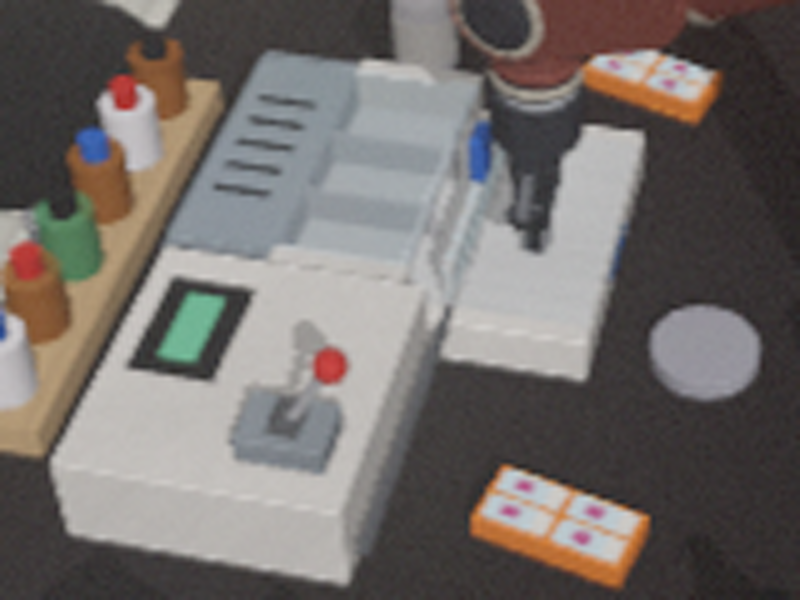

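```bash
python3 - <<'E'
from fit import *
f0=arm.read_state()["ft_force"]
log=[]
z=40
arm.movel(dw(-90,40,z),0.06)
while z>8:
    z-=2; arm.movel(dw(-90,40,z),0.06); s=arm.read_state(); f=s["ft_force"]-f0
    log.append((z,round(s["ee_pos"][2]*1e3,1),round(float(f[2]),1)))
    if f[2]>4: break
print(log,st()); 
cal=arm.calibration("wrist"); im=arm.snapshot("wrist"); cv2.imwrite("pics/p2.png",cv2.resize(im[:,:,::-1],(800,600)))
im=arm.snapshot("side"); crop(im,200,150,280,210,"pics/p3.png")
s=arm.read_state();print(s["ee_pos"],s["qpos"],s["joint_efforts"])
E
```

```text
[(38, np.float64(38.0), -0.2), (36, np.float64(35.9), -1.5), (34, np.float64(34.2), 0.1), (32, np.float64(34.1), 12.6)] (24.81, [0.507, -0.0879, 0.0341], [-5.93, 0.85, 13.27], -0.0001)
[ 0.50695787 -0.08790316  0.03409063] [-3.16269966e-01 -1.41352804e-02  2.01226978e+00 -2.55105018e-04
  1.14417877e+00 -1.87599150e+00] [-2.72096246e-01 -2.57215565e+01 -2.89936316e+01  9.57975048e-02
 -1.77288551e+00 -1.36460909e-03]
```

View pics/p2.png

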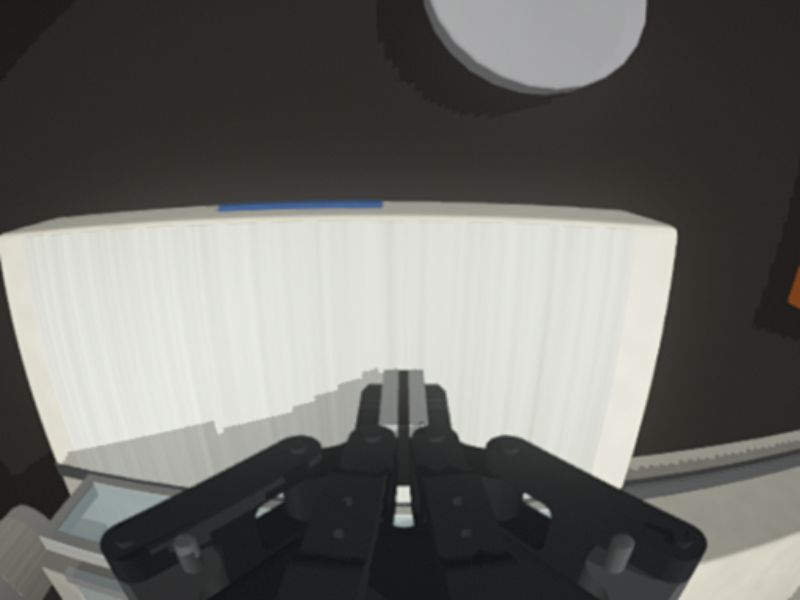

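View pics/p3.png

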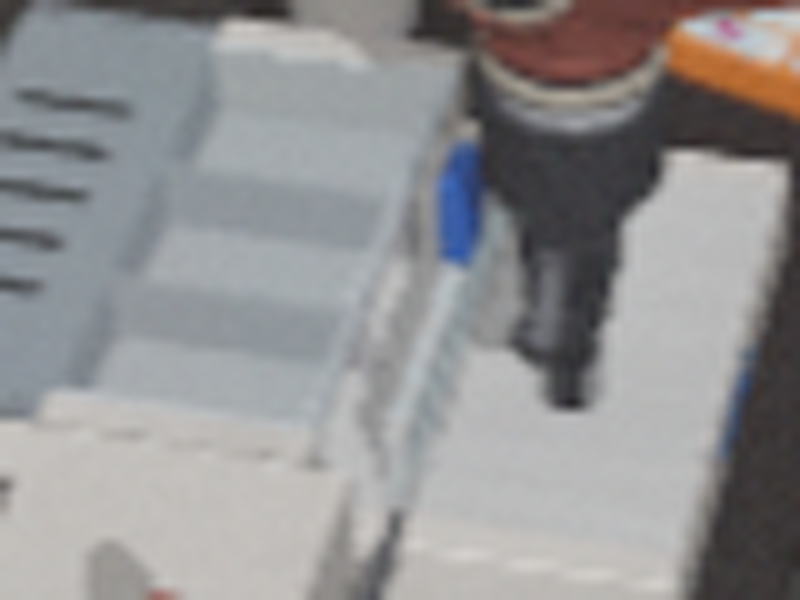

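```bash
python3 - <<'E'
from fit import *
s=arm.read_state(); e=s["ee_pos"]; t=np.array([e[0],e[1],.045])
print("side",proj(D,[t]),"seen (256.6,189.6)"); W=arm.calibration("wrist")
for dx in(-11,0,11): print("wrist",dx,proj(W,[t+[dx/1000,0,0]],True)*800/512,proj(S,[t+[dx/1000,0,0]]),proj(D,[t+[dx/1000,0,0]]))
a=arm.snapshot("scene"); u,v=map(int,proj(S,[t])[0]); crop(a,u-40,v-30,u+40,v+30,"pics/p4.png"); print(u,v)
overlay("wrist",P,DRY,0,0,512,384,"pics/p5.png",True)
E
```

```text
side [[257.28376408 189.92201054]] seen (256.6,189.6)
wrist -11 [[403.14455493 361.78557639]] [[237.30162192 221.29789356]] [[259.85013822 190.27288621]]
wrist 0 [[403.48571575 390.07841473]] [[238.04797521 223.61096892]] [[257.28376408 189.92201054]]
wrist 11 [[403.80614918 416.5870021 ]] [[238.80147092 225.94617985]] [[254.7224446  189.57182595]]
238 223
```

View pics/p4.png

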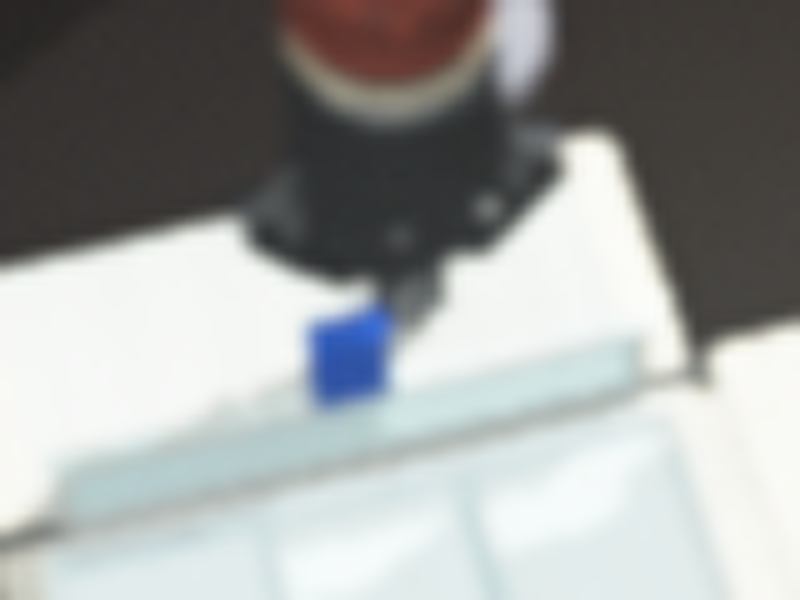

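View pics/p5.png

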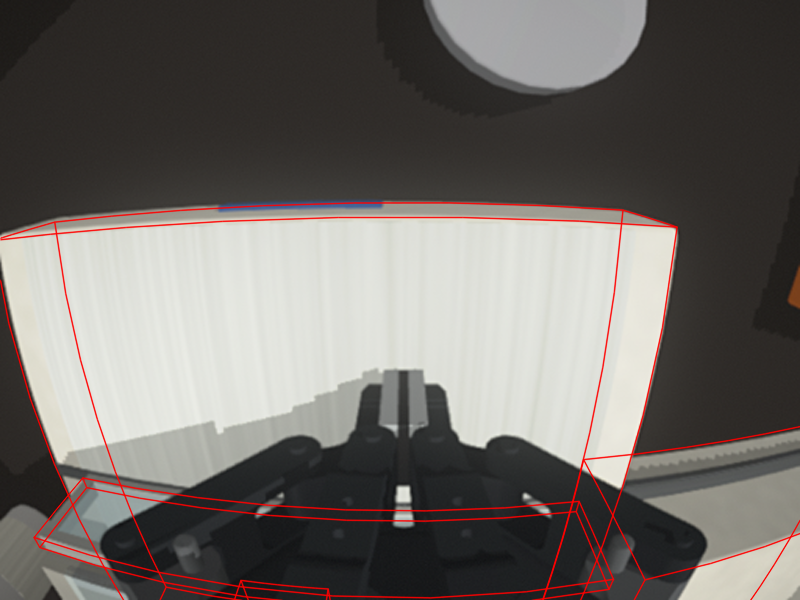

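Measured fingertip height is TCP z + 11 mm when closed, with xy matching. So the published 25 mm is wrong for this tool, and my first pass went over the handle. I'll push the door with the corrected height.

```bash
python3 - <<'E'
from fit import *
o=down(np.pi+P[2])
arm.movel(dw(-90,40,130),0.2); arm.move_to(dw(-33,-60,150),o); arm.movel(dw(-33,-60,93),0.15); arm.pause(.1)
f0=arm.read_state()["ft_force"]
arm.movel(dw(-33,170,93),0.12); print((arm.read_state()["ft_force"]-f0).round(1))
y=170; log=[]
while y<228:
    y+=4; arm.movel(dw(-33,y,93),0.08)
    f=arm.read_state()["ft_force"]-f0; log.append((y,round(float(f[1]),1)))
    if abs(f[1])>7: break
print(log,st())
arm.movel(dw(-33,y-8,93),0.1); arm.movel(dw(-33,y-8,260),0.25)
im=arm.snapshot("side"); crop(im,150,140,310,260,"pics/d3.png")
E
```

```text
[ 0.3 -1.6  0.2]
[(174, -0.8), (178, -0.3), (182, -1.0), (186, -0.1), (190, -0.6), (194, -0.6), (198, -1.1), (202, -0.4), (206, 0.2), (210, -0.8), (214, -8.1)] (31.64, [0.5656, 0.084, 0.093], [-0.05, -7.26, 1.22], 0.0001)
```

View pics/d3.png

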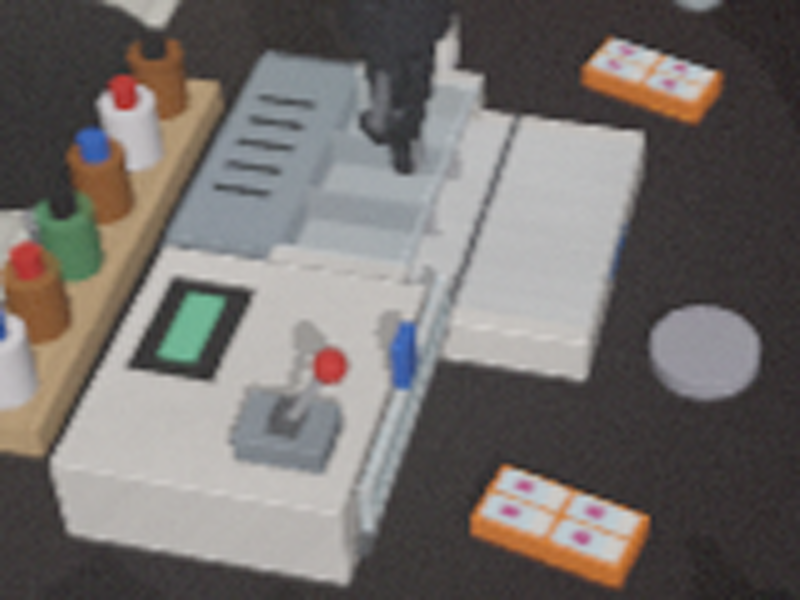

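Door is at its open stop, with the handle now in front of the control section. Next is tray A, at about (0.439, 0.168) with yaw about -13°. I'll hover for a wrist look.

```bash
cat >> fit.py <<'E'
def hover(x,y,yaw,name,z=.2):
    o=down(np.pi+yaw); arm.move_to([x,y,z],o); arm.command_gripper(.085,40); arm.pause(.2)
    cal=arm.calibration("wrist"); im=arm.snapshot("wrist"); np.savez(name+".npz",im=im,**cal)
    overlay("wrist",np.array([x,y,yaw]),[(-60,60,-28,28,0,24)],120,100,400,310,f"pics/{name}.png",True,im,cal)
    print(st())
E
python3 - <<'E'
from fit import *
hover(.439,.168,np.radians(-13),"hA")
E
```

```text
(34.5, [0.439, 0.168, 0.2], [-0.32, 0.1, -0.58], 0.0851)
```

View pics/hA.png

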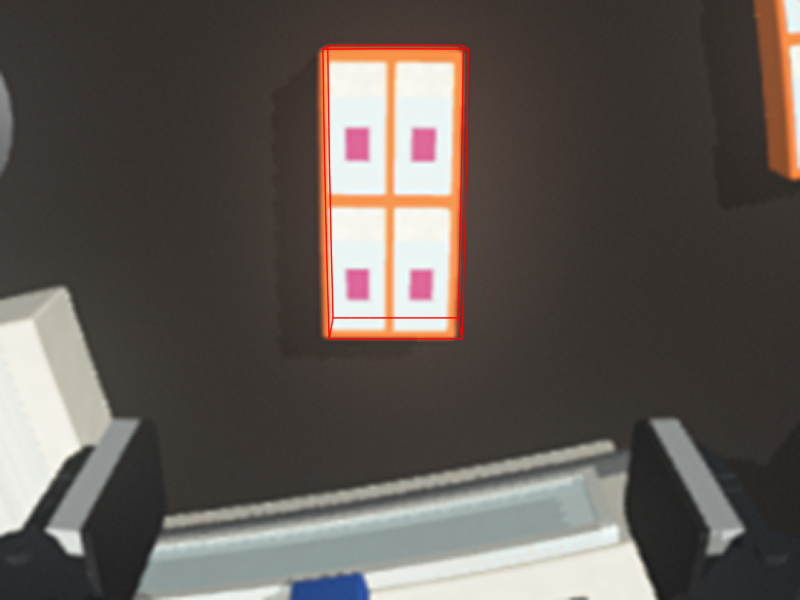

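```bash
cat >> fit.py <<'E'
def grasp(x,y,z=-.012):
    arm.movel([x,y,.03],.2); f0=arm.read_state()["ft_force"]; arm.movel([x,y,z],.08); arm.pause(.1)
    print("down",st(),(arm.read_state()["ft_force"]-f0).round(1))
    arm.command_gripper(.04,60); arm.pause(.2); print("closed",st())
    arm.movel([x,y,.16],.2); arm.pause(.1); print("lift",st())
E
python3 - <<'E'
from fit import *
grasp(.439,.168)
im=arm.snapshot("wrist"); cv2.imwrite("pics/gA.png",cv2.resize(im[:,:,::-1],(800,600)))
im=arm.snapshot("side"); crop(im,180,180,340,300,"pics/gA2.png")
E
```

```text
down (36.27, [0.4397, 0.1682, -0.0113], [-0.07, -0.66, -0.29], 0.0849) [-0.8 -0.8  0.1]
closed (36.86, [0.4398, 0.1681, -0.0112], [-0.35, 0.49, 6.17], 0.0545)
lift (37.97, [0.4377, 0.1677, 0.1578], [-0.99, 0.91, -0.85], 0.0549)
```

View pics/gA.png

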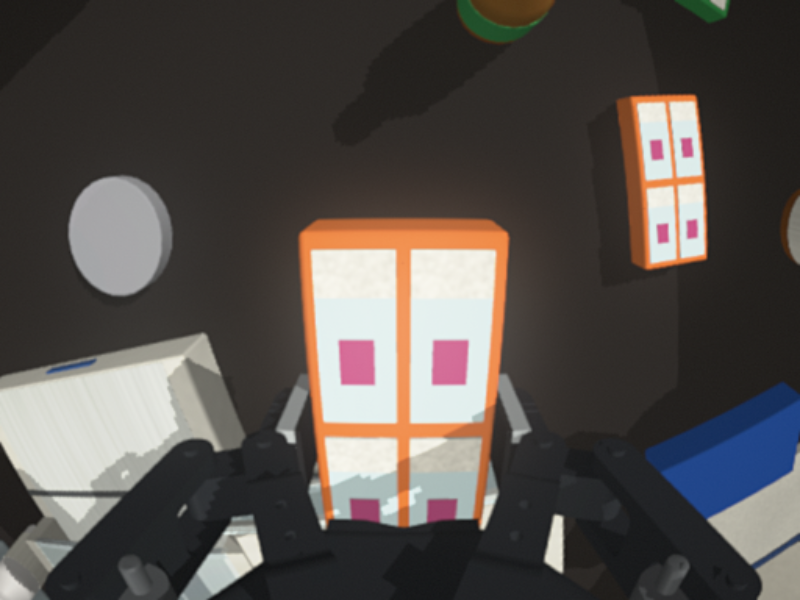

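View pics/gA2.png

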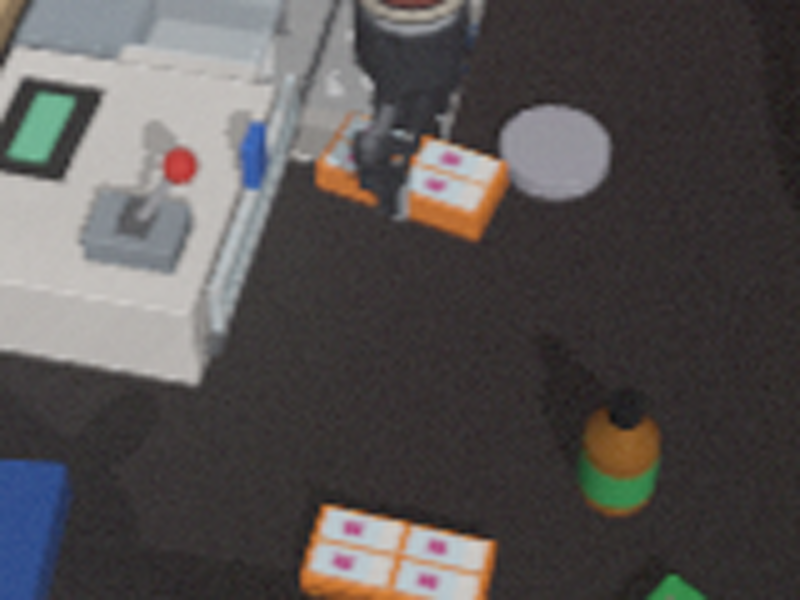

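Tray A is held level. I'll carry it to the left bay, slide it in part-way, release, then push.

```bash
cat >> fit.py <<'E'
ORI=down(np.pi+P[2])
def place(by,name,zb=-.0112):
    zd=(.045+zb)*1000
    arm.move_to(dw(-85,by,150),ORI); print("over",st())
    arm.movel(dw(-85,by,zd+6),.15); arm.pause(.1)
    im=arm.snapshot("wrist"); cal=arm.calibration("wrist"); 
    overlay("wrist",P,DRY[:2]+[(0,112,-77.5,-72.5+40,45,77)],0,0,512,384,f"pics/{name}w.png",True,im,cal)
    im=arm.snapshot("side"); crop(im,170,130,330,250,f"pics/{name}s.png")
    print("low",st())
E
python3 - <<'E'
from fit import *
place(75,"plA")
E
```

```text
over (38.99, [0.5118, -0.0522, 0.1497], [-0.81, 0.56, -1.83], 0.0548)
low (40.08, [0.5131, -0.0531, 0.0411], [0.81, -1.2, -1.18], 0.0544)
```

View pics/plAw.png

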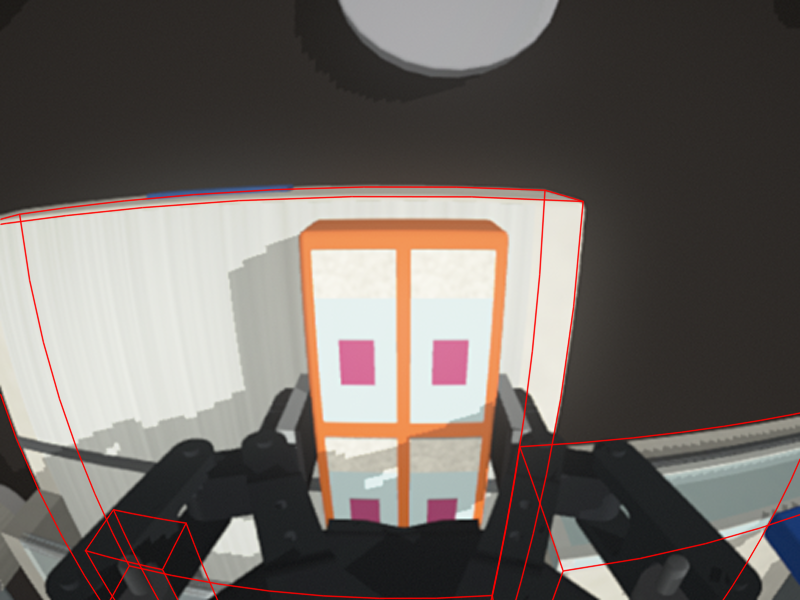

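View pics/plAs.png

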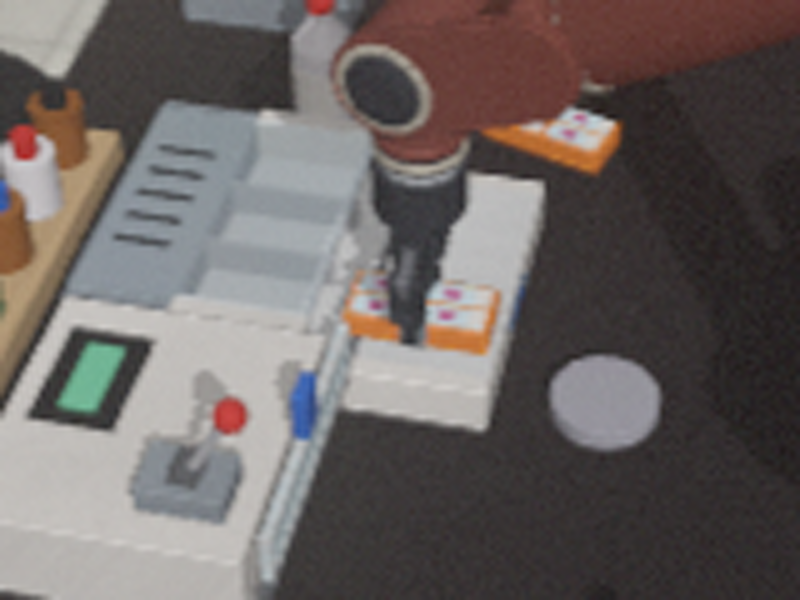

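```bash
cat >> fit.py <<'E'
def insert(by,name,zb=-.0112):
    zd=(.045+zb)*1000
    f0=arm.read_state()["ft_force"]
    arm.movel(dw(-85,by,zd+2),.1); arm.movel(dw(-24,by,zd+2),.1); print("in",st(),(arm.read_state()["ft_force"]-f0).round(1))
    arm.movel(dw(-24,by,zd+.5),.05); arm.command_gripper(.074); arm.pause(.1); print("rel",st())
    arm.movel(dw(-24,by,120),.2)
    arm.movel(dw(-125,by,120),.25); arm.command_gripper(0.); arm.movel(dw(-125,by,39),.2)
    arm.pause(.1); f0=arm.read_state()["ft_force"]; arm.movel(dw(-40,by,39),.1); print((arm.read_state()["ft_force"]-f0).round(1))
    x=-40; log=[]
    while x<-14:
        x+=3; arm.movel(dw(x,by,39),.06); f=arm.read_state()["ft_force"]-f0; log.append((x,round(float(f[0]),1)))
        if f[0]<-6: break
    print(log,st(),wd(arm.read_state()["ee_pos"]).round(1))
    arm.movel(dw(x-25,by,39),.15); arm.movel(dw(x-25,by,200),.25)
    im=arm.snapshot("side"); crop(im,150,120,330,255,f"pics/{name}_s2.png")
    im=arm.snapshot("scene"); crop(im,140,130,372,304,f"pics/{name}_c2.png")
E
python3 - <<'E'
from fit import *
insert(75,"inA")
E
```

```text
in (41.08, [0.5725, -0.0534, 0.0354], [-0.38, 0.66, -1.74], 0.0549) [-1.2  1.9 -0.6]
rel (41.77, [0.5732, -0.0536, 0.0345], [-0.25, -0.1, 0.42], 0.0734)
[ 0.8 -1.  -0.9]
[(-37, -0.2), (-34, 0.6), (-31, 0.6), (-28, 0.8), (-25, 0.6), (-22, 0.4), (-19, -3.7), (-16, -16.7)] (47.24, [0.5768, -0.0534, 0.0388], [-17.55, -0.54, 13.2], 0.0) [-20.3  75.1  38.8]
```

View pics/inA_s2.png

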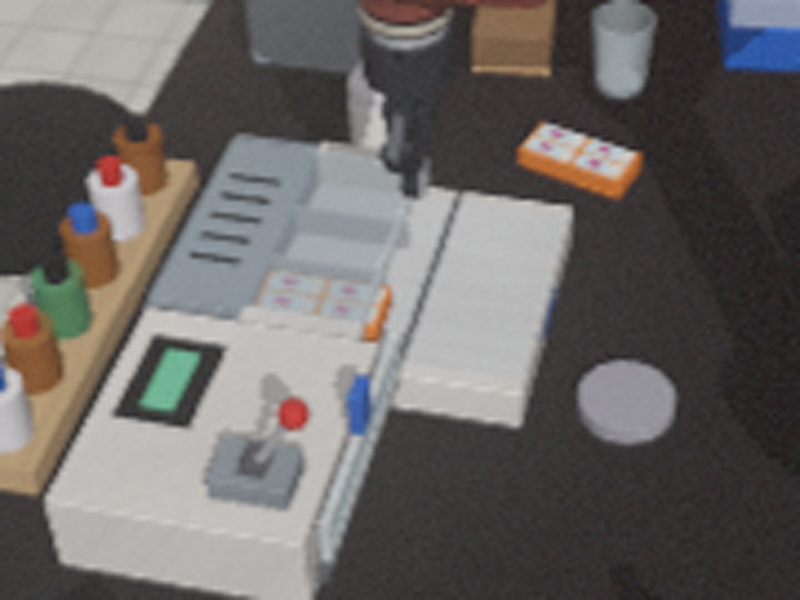

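View pics/inA_c2.png

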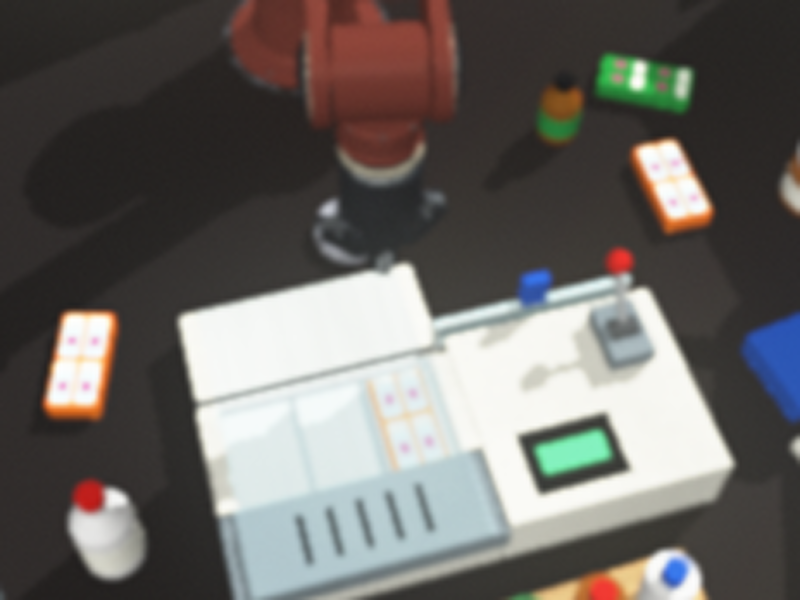

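Tray A is in the left bay against the back stop (contact at x ≈ -20). Tray B is next, at about (0.419, 0.335).

```bash
python3 - <<'E'
from fit import *
hover(.4187,.334,np.radians(-4.5),"hB")
E
```

```text
(51.0, [0.4187, 0.334, 0.2], [-0.45, -0.1, -0.43], 0.0852)
```

View pics/hB.png

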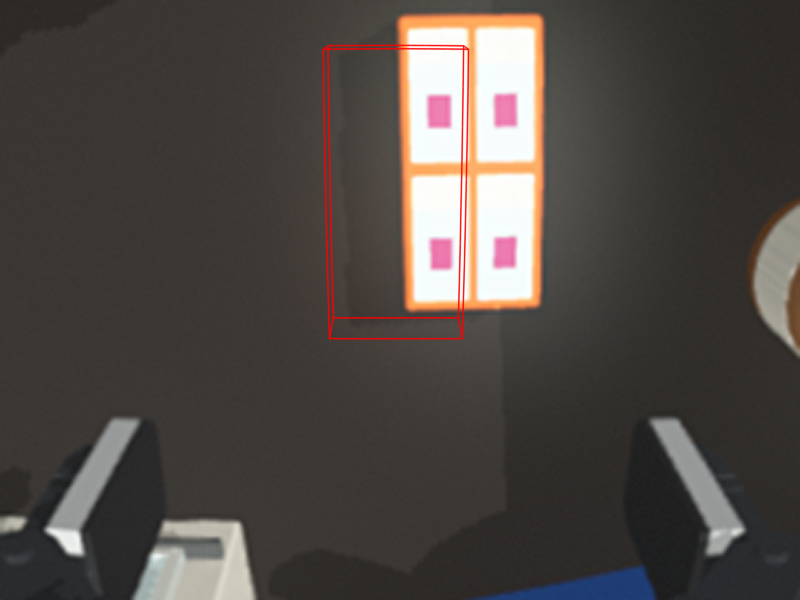

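Tray B was knocked about 3 cm aside. I'll compute its pose from the corners in this picture and re-check.

```bash
cat > m.py <<'E'
from fit import *
def meas(name,c):
    z=np.load(name+".npz"); cal={k:z[k] for k in z if k!="im"}; s=800/280
    p=[pt(cal,120+u/s-.4,100+v/s-.4,.024,True)[:2] for u,v in c]
    a,b,cc,d=p; m=sum(p)/4; e=(cc+d-a-b); yaw=np.arctan2(e[1],e[0])
    print(np.round(m,4),np.degrees(yaw).round(1),np.linalg.norm(e)/2,np.linalg.norm(b-a)); return m,yaw
E
python3 - <<'E'
from m import *
m,yaw=meas("hB",[(400,18),(543,15),(540,308),(407,310)])
hover(*m,yaw,"hB2")
E
```

```text
[0.4083 0.3661] -2.9 0.11977601111186573 0.055274425931868314
(51.73, [0.4085, 0.3657, 0.2], [-0.32, 0.7, 0.1], 0.0848)
```

View pics/hB2.png

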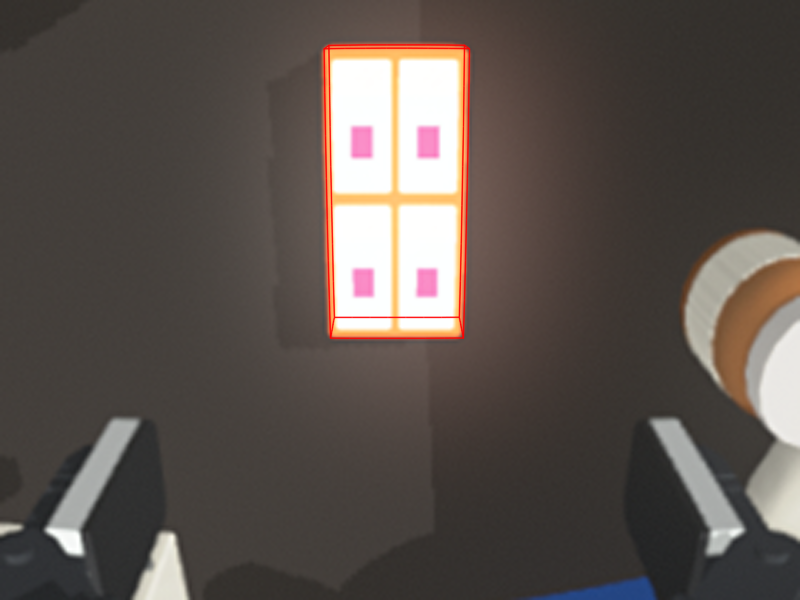

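The overlay now matches. I'll grasp it and take it to the middle bay.

```bash
python3 - <<'E'
from fit import *
grasp(.4083,.3661,-.008)
place(0,"plB",-.008)
E
```

```text
down (53.45, [0.4087, 0.3664, -0.0076], [0.06, -0.04, -0.3], 0.0849) [ 0.4 -0.  -0.5]
closed (54.03, [0.409, 0.3666, -0.0071], [0.66, -0.81, 5.96], 0.0544)
lift (55.12, [0.4071, 0.3653, 0.1576], [-0.24, -1.04, -1.12], 0.0548)
over (56.96, [0.5114, -0.127, 0.15], [-0.33, 1.62, -0.96], 0.0547)
low (58.02, [0.5122, -0.1282, 0.0444], [-0.13, 0.21, -2.47], 0.0545)
```

View pics/plBw.png

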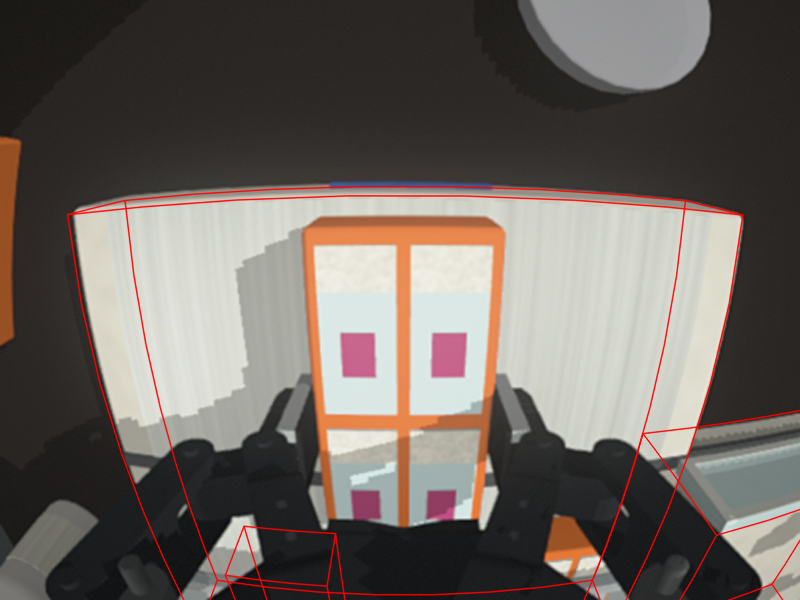

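View pics/plBs.png

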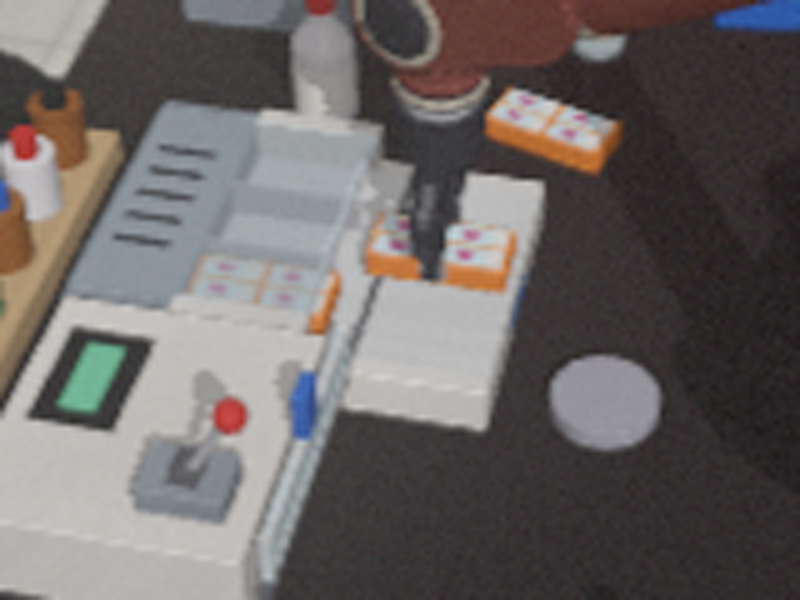

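```bash
python3 - <<'E'
from fit import *
insert(0,"inB",-.008)
hover(.454,-.373,np.radians(-16),"hC")
E
```

```text
in (59.03, [0.5717, -0.1284, 0.0387], [-0.08, -0.03, -2.19], 0.0548) [ 0.  -0.2  0.3]
rel (59.72, [0.5722, -0.1286, 0.0375], [0.44, -0.41, -0.31], 0.0739)
[-0.9 -0.4 -0.2]
[(-37, -0.5), (-34, -0.3), (-31, -0.4), (-28, -0.2), (-25, -0.6), (-22, -0.7), (-19, -8.1)] (64.93, [0.5754, -0.1284, 0.0388], [-7.79, 0.56, 5.33], 0.0002) [-20.8   0.1  38.8]
(68.2, [0.454, -0.373, 0.2], [0.15, -0.86, -0.53], 0.0849)
```

View pics/inB_s2.png

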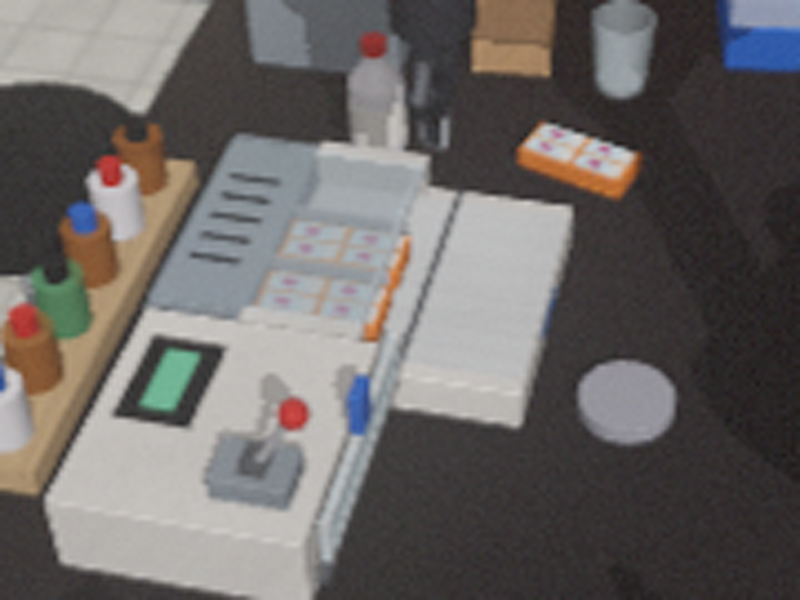

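View pics/hC.png

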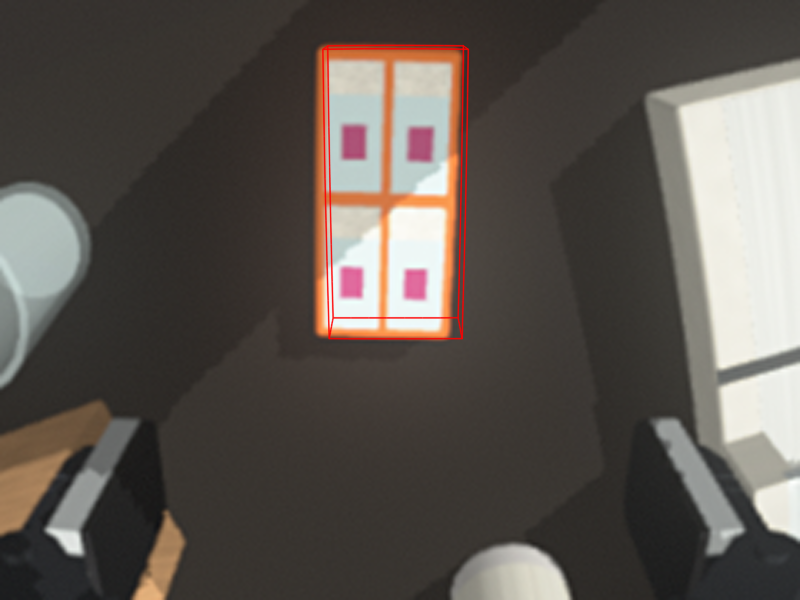

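Tray B is in the middle bay. Tray C is about 4 mm off the estimate, so I'll correct and grasp it.

```bash
python3 - <<'E'
from m import *
m,yaw=meas("hC",[(320,47),(463,47),(450,337),(317,337)])
arm.move_to([*m,.15],down(np.pi+yaw))
grasp(*m,-.008)
place(-75,"plC",-.008)
E
```

```text
[ 0.4527 -0.3758] -17.7 0.1202171590478431 0.0550745453248579
down (69.99, [0.453, -0.3761, -0.0076], [-0.63, -0.62, 0.3], 0.085) [-1.  -0.6 -0.4]
closed (70.58, [0.4533, -0.3765, -0.007], [-0.84, -0.57, 5.42], 0.0547)
lift (71.67, [0.4517, -0.3747, 0.1574], [-0.49, -0.9, -2.47], 0.0547)
over (72.42, [0.5102, -0.2033, 0.1498], [0.53, -0.09, -2.46], 0.0546)
low (73.49, [0.5113, -0.2034, 0.0444], [-0.1, 0.44, -2.43], 0.0547)
```

View pics/plCw.png

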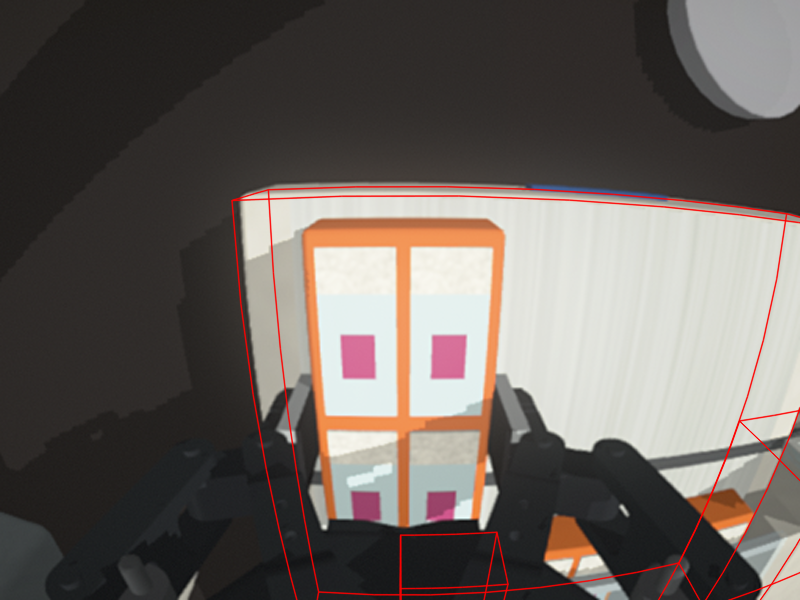

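View pics/plCs.png

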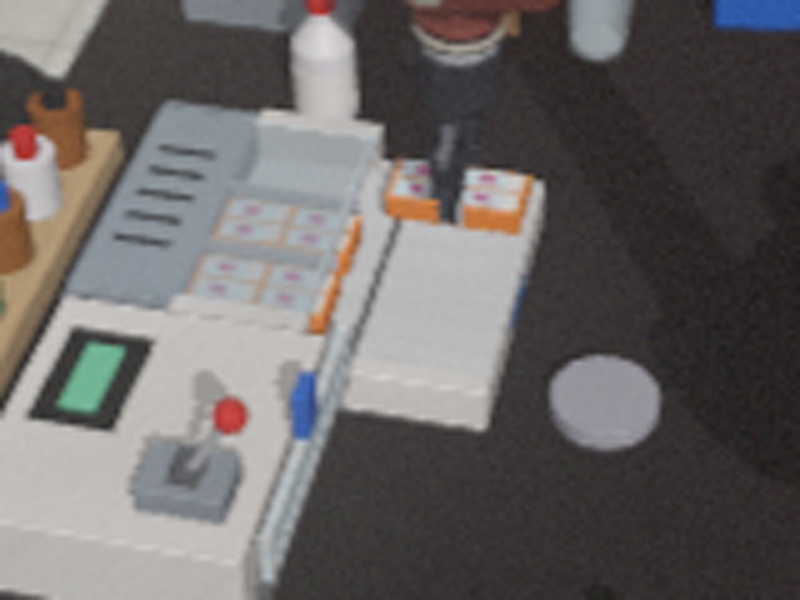

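```bash
python3 - <<'E'
from fit import *
insert(-73,"inC",-.008)
E
```

```text
in (74.5, [0.5709, -0.2013, 0.0386], [-0.4, 0.58, -2.24], 0.0544) [-0.3  0.1  0.2]
rel (75.18, [0.5714, -0.2016, 0.0375], [-0.71, 0.25, -0.38], 0.0741)
[-0.5 -0.7  0.5]
[(-37, 0.1), (-34, -0.6), (-31, -0.0), (-28, 0.6), (-25, 0.2), (-22, -0.1), (-19, -11.2)] (80.4, [0.5741, -0.2015, 0.039], [-11.21, 0.62, 7.44], -0.0001) [-21.3 -73.   39. ]
```

View pics/inC_s2.png

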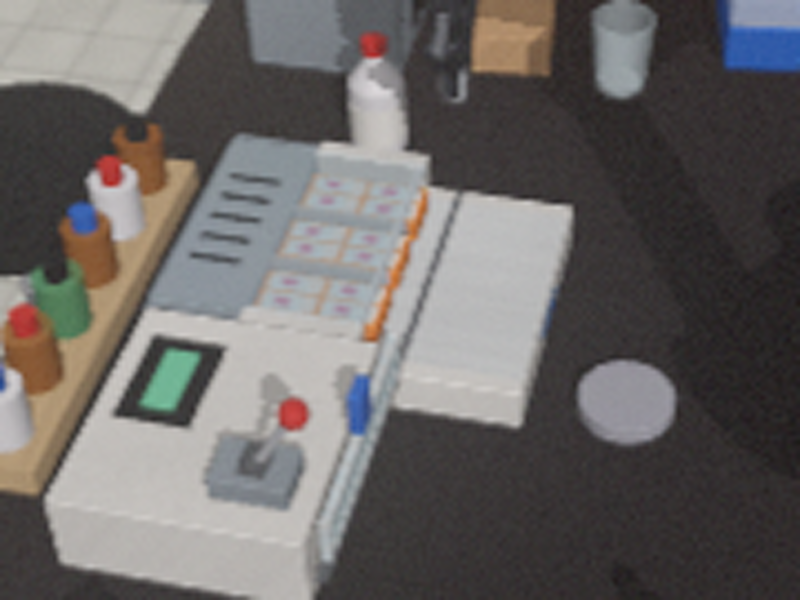

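View pics/inC_c2.png

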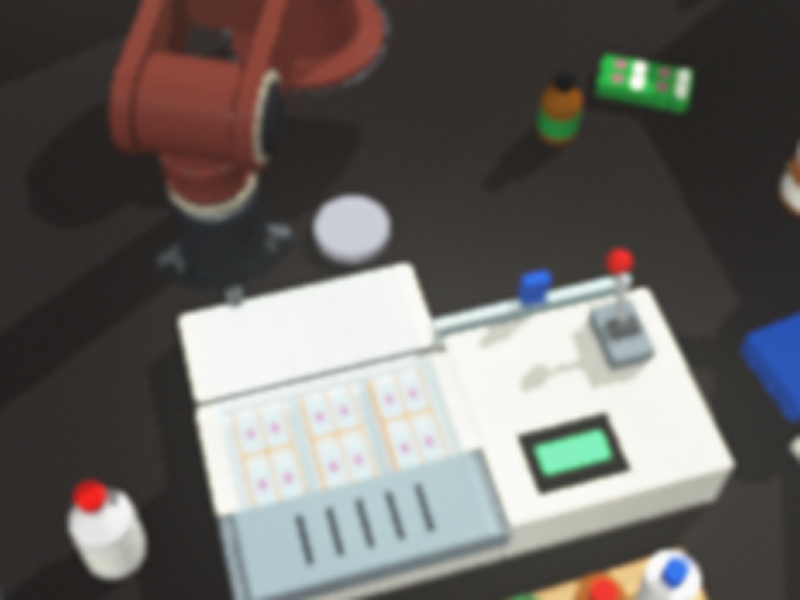

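All three trays are flush at the back stop. To shut the door I'll grip the handle across its width, which keeps the gripper body clear of the switch ball and shows the handle position. Then I'll draw it 240 mm to the right.

```bash
python3 - <<'E'
from fit import *
arm.move_to(dw(-80,200,260),ORI); arm.move_to(dw(-33,239,220),ORI); arm.command_gripper(.07,20)
arm.pause(.1); f0=arm.read_state()["ft_force"]
arm.movel(dw(-33,239,91),.12); arm.pause(.1); print(st(),(arm.read_state()["ft_force"]-f0).round(1))
arm.command_gripper(.02,20); arm.pause(.2); print(st(),(arm.read_state()["ft_force"]-f0).round(1),wd(arm.read_state()["ee_pos"]))
im=arm.snapshot("wrist"); cv2.imwrite("pics/dh.png",cv2.resize(im[:,:,::-1],(800,600)))
im=arm.snapshot("side"); crop(im,170,130,330,250,"pics/dh2.png")
E
```

```text
(85.18, [0.5667, 0.1106, 0.0922], [0.82, -0.07, 0.36], 0.0701) [ 0.8 -1.1  0.4]
(85.82, [0.5661, 0.1107, 0.0914], [-0.93, 1.61, 2.79], 0.0296) [-1.   0.6  2.8] [-32.79184625 239.17765132  91.43510652]
```

View pics/dh.png

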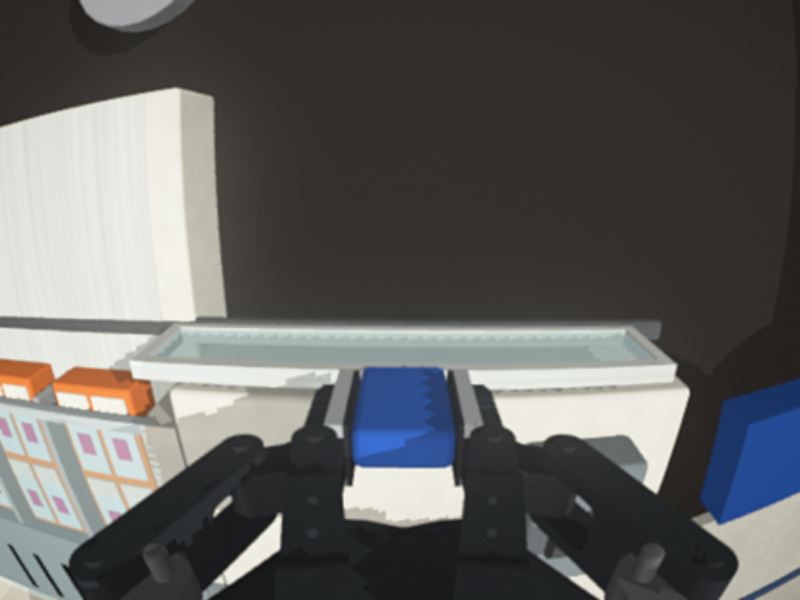

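View pics/dh2.png

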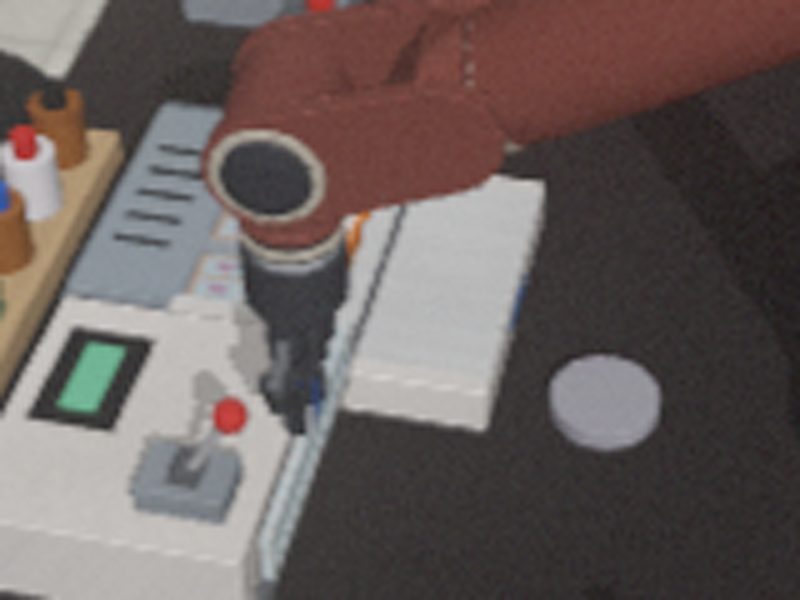

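```bash
python3 - <<'E'
from fit import *
f0=arm.read_state()["ft_force"]
arm.movel(dw(-32.8,120,91.4),.12); print(st())
arm.movel(dw(-32.8,8,91.4),.12); print(st())
y=8;log=[]
while y>-6:
    y-=2; arm.movel(dw(-32.8,y,91.4),.04); f=arm.read_state()["ft_force"]-f0; log.append((y,round(float(wd(arm.read_state()["ee_pos"])[1]),1),round(float(f[1]),1)))
    if f[1]>7: break
print(log,st())
arm.command_gripper(.065,20); arm.pause(.1); print(st())
arm.movel(dw(-32.8,y,260),.2)
im=arm.snapshot("side"); crop(im,150,120,330,255,"pics/ds.png")
im=arm.snapshot("scene"); crop(im,185,200,355,320,"pics/dc.png")
E
```

```text
(87.06, [0.5638, -0.0096, 0.0914], [-5.19, -1.09, 6.15], 0.0294)
(88.14, [0.5617, -0.1217, 0.0914], [-8.1, -1.33, 7.95], 0.0298)
[(6, 5.0, -1.5), (4, 3.1, -1.4), (2, 1.4, 0.4), (0, 1.4, 7.6)] (89.14, [0.5616, -0.127, 0.0914], [-6.98, 8.86, 8.77], 0.0298)
(89.67, [0.5633, -0.1286, 0.0912], [-0.59, -0.15, 0.43], 0.065)
```

View pics/ds.png

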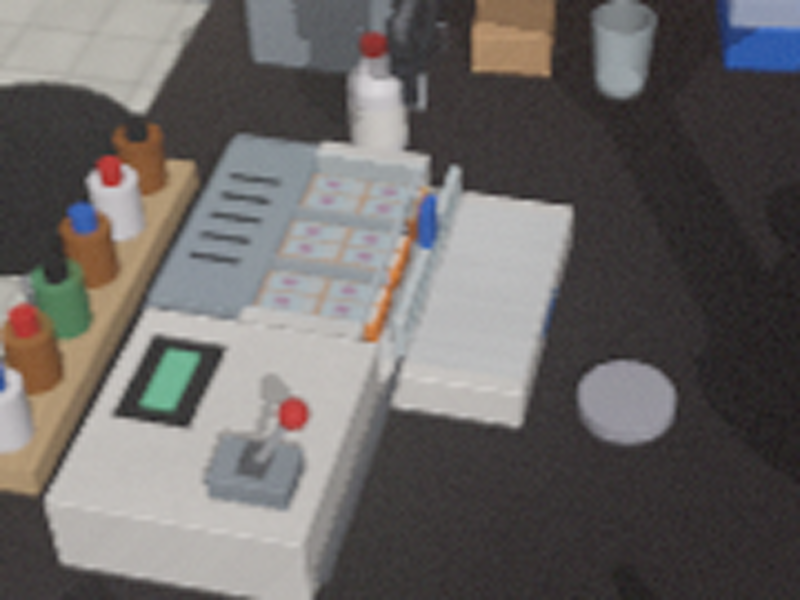

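View pics/dc.png

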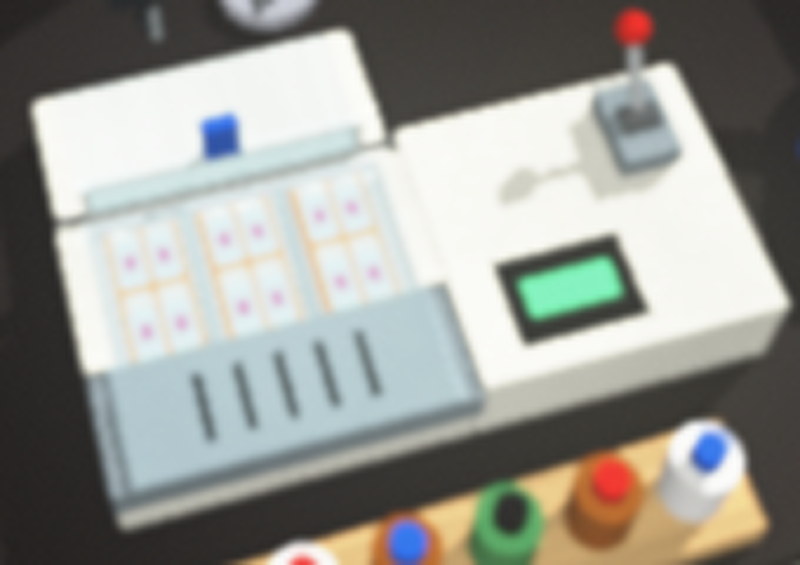

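The door hit its shut stop at y ≈ 1.4 mm. Next is the switch; I'll check the predicted ball position, then push.

```bash
python3 - <<'E'
from fit import *
b=dw(-3.4,315,177); print(b,proj(D,[b]),"seen",150+293/4.444,120+413/4.444, proj(S,[b]),"seen",185+634/4.706,200+27/4.706)
arm.move_to(dw(-100,200,280),ORI); arm.command_gripper(0,20); arm.move_to(dw(-65,316,240),ORI)
arm.movel(dw(-65,316,154),.15); arm.pause(.1); f0=arm.read_state()["ft_force"]; print(st())
x=-65;log=[]
while x<53:
    x+=6 if x<40 else 3; arm.movel(dw(x,316,154),.1); f=arm.read_state()["ft_force"]-f0; log.append((x,round(float(f[0]),1)))
    if f[0]<-9: break
print(log,st())
arm.movel(dw(x-15,316,154),.15)
arm.movel(dw(-70,316,154),.2); arm.movel(dw(-70,316,260),.25)
arm.move_to(dw(-160,120,300),ORI)
im=arm.snapshot("side"); crop(im,150,120,330,255,"pics/es.png")
im=arm.snapshot("scene"); crop(im,185,200,355,320,"pics/ec.png")
im=arm.snapshot("scene"); cv2.imwrite("pics/ef.png",cv2.resize(im[:,:,::-1],(800,600)))
print(st())
E
```

```text
[0.59632814 0.18621832 0.177     ] [[216.26675148 212.72970335]] seen 215.93159315931592 212.93429342934292 [[318.03251363 205.33683039]] seen 319.721631959201 205.73735656608585
(93.66, [0.5359, 0.188, 0.156], [0.76, 0.03, 0.88], 0.0)
[(-59, -0.9), (-53, -0.2), (-47, -1.1), (-41, -0.9), (-35, -0.1), (-29, -0.9), (-23, 0.4), (-17, -0.6), (-11, 0.1), (-5, -0.1), (1, 0.2), (7, -0.5), (13, -1.1), (19, -1.0), (25, -0.8), (31, -0.3), (37, -0.8), (43, 0.1), (46, -0.8), (49, -0.6), (52, -7.4), (55, -17.4)] (99.16, [0.6505, 0.1867, 0.1538], [-16.68, -1.96, 7.86], 0.0002)
(101.72, [0.4378, -0.0061, 0.2992], [-0.11, 0.25, 0.33], -0.0002)
```

View pics/es.png

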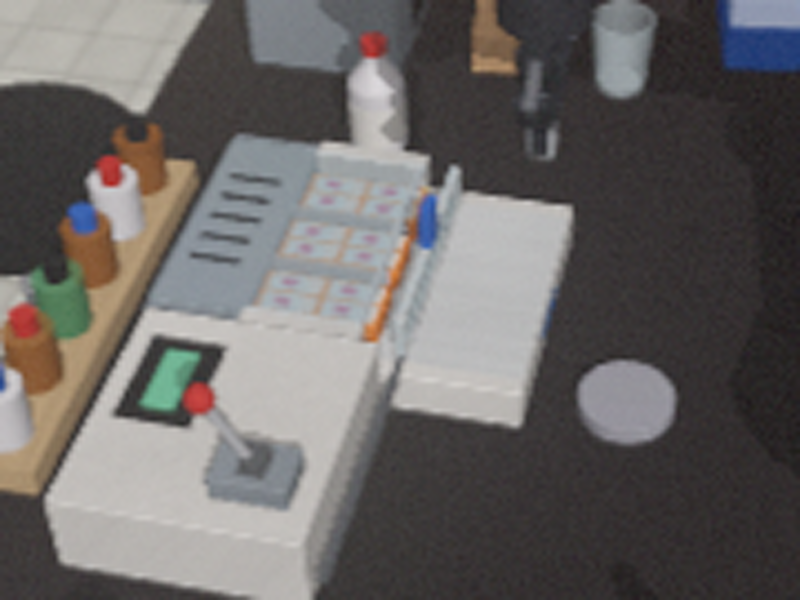

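View pics/ec.png

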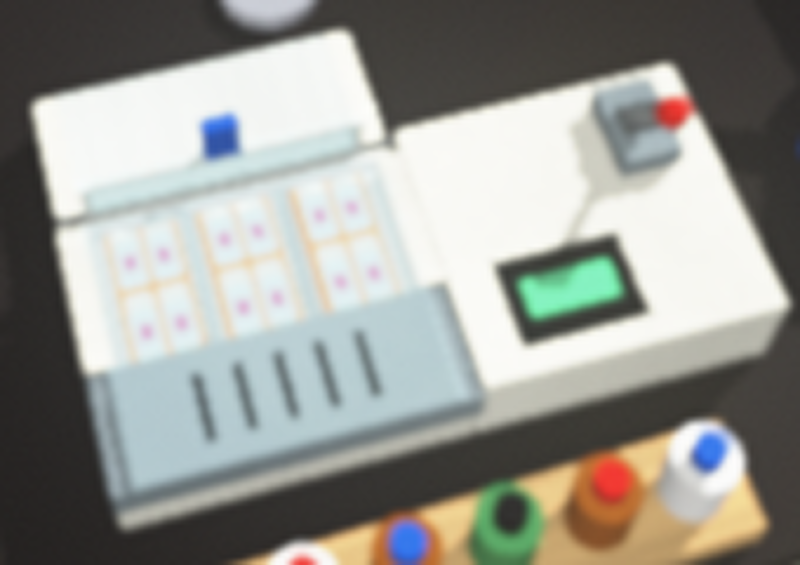

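View pics/ef.png

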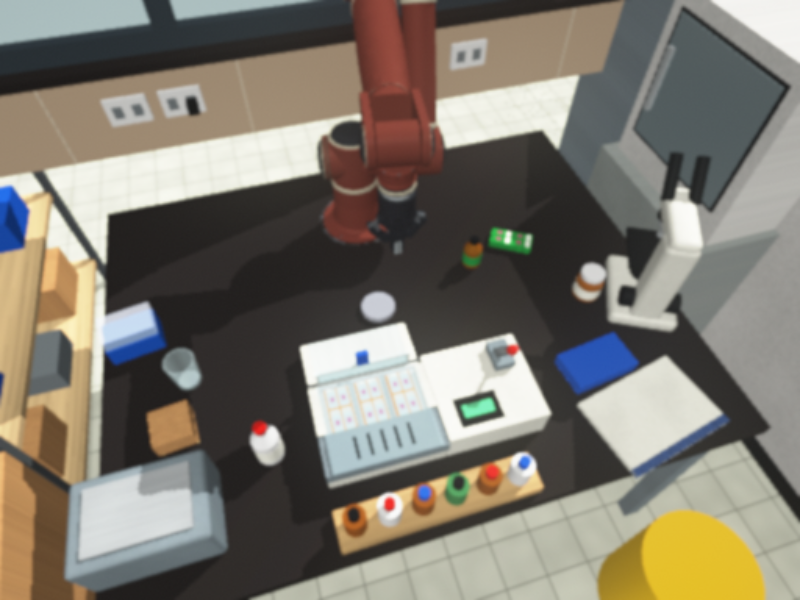

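```bash
python3 - <<'E'
from fit import *
print(proj(D,[dw(73.4,315,177)]),"seen",150+199/4.444,120+397/4.444, "0.8rad:",proj(D,[dw(35+80*np.sin(.3),315,107+80*np.cos(.3))]))
print(proj(D,[dw(-33,1.4,138)]),"handle top seen ~",150+428/4.444,120+197/4.444)
arm.pause(.5); print(st()); print(arm.sign_off())
E
```

```text
[[195.13201965 209.4173467 ]] seen 194.7794779477948 209.33393339333935 0.8rad: [[198.96105467 208.78399932]]
[[245.72895106 165.42633142]] handle top seen ~ 246.3096309630963 164.32943294329434
(102.22, [0.4376, -0.007, 0.3], [-0.01, -0.32, 0.37], 0.0001)
the job is handed in; nothing more can be done
None
```

The job is done and handed in at about 102 s. All three orange trays are in the dryer, each in its own bay, the door is shut and the switch is on.

**What I did**
- I slid the door open to its stop, then loaded one tray each into the left, middle and right bays. Each was pushed until contact with the back stop was felt.
- I drew the door shut by its handle until it hit its stop, then pushed the switch until it hit its stop.

**Last checks**
- The pictures show all three trays right side up and flush at the back.
- The door stopped 1.4 mm from my estimate of shut, which is within the fit error.
- The switch ball is within 0.4 px of where it should be at fully on.
- The bystanders and the green look-alike look unmoved in the final scene view. I did not measure them.

**What disagreed along the way**
- **Fingertip position:** the closed fingertips sit about 11 mm behind the reported TCP, not 25 mm ahead. My first door push passed over the handle because of this. I measured the offset by touching the ledge and corrected for it.
- **Knocked tray:** one tray was knocked about 3 cm aside before I reached it, so I measured its position again before grasping it.

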